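# Roll a new label roll into the roller cradle and clamp its guide

## Task

Load the new label roll: roll it across the bench on its rim, without lifting it or letting it fall flat, up the ramp of the roller cradle until it sits between the two rollers, then slide the blue guide in until the roll is held snugly between the guide and the fixed cheek. Then take the screwdriver from its stand, set its blade in the slot of the guide's clamp screw and turn the screw clockwise to its stop, and put the screwdriver back upright in its stand. Do not disturb the bottle, the tube rack or the tip box.

Things in the scene. Friction and masses are not known exactly. Their poses are not given: they have to be found in the camera images.
- roll_center (a point): Centre of the label roll: a solid white disc (core hole only 25 mm), 130 mm in diameter, 50 mm wide, 0.35 to 0.7 kg, standing on its rim, so 65 mm above the bench. Own y: the axle. Own +z: to a blue tape patch on the rim, up at the start; it turns with the roll. Smooth rim (friction about 0.5); rolls easily, runs straight along its heading, coasts a few cm after a push.
- roll: The same label roll as a body; its origin is its centre. Pushing from behind hardly changes its heading, even off-centre; a light sideways push (about 1 N) on one face near the front or rear of the rim, low down, pivots it on the spot about its middle.
- cradle: Roller cradle, fixed to the bench, painted grey. Origin on the bench under the seated roll's centre. Own +x: the way the roll travels in; own y: along the rollers; own z: up. Fixed cheek with a splayed lead-in: inner face at y = -25 mm, x from -50 to +65 mm, top 87 mm high. Blue guide on the +y side. The roll starts 0.36 to 0.46 m before the origin, within 40 mm and 0.18 rad of own x.
- ramp_foot (a point): Middle of the foot of the cradle's aluminium ramp, on the bench, at the cradle's x = -110, y = +37.5 mm; same axes as the cradle. The ramp is 125 mm wide (cradle y from -25 to +100 mm) and rises to 24 mm height over 62 mm along own x; the first roller follows at once.
- roll_seat (a point): Where the centre of the roll lies when it is seated against the cheek: cradle x = 0, y = 0, 82.5 mm above the bench; same axes as the cradle. Two free-turning grey rollers, 22 mm in diameter, lie along y at x = -35 and +35 mm, tops 26 mm high. The roll must be pushed over the first (centre up to 91 mm high) and then drops between them by itself.
- guide (a joint): Slide of the blue guide along the rollers, m: 0 = fully out, grows towards the cheek. The gap from cheek to guide is 105 mm minus this value; at 0.055 it holds the 50 mm roll against the cheek. Starts between 0 and 0.02, stays where it is left, takes about 3 N to slide (plus about 3 N once it slides the seated roll along the rollers).
- guide_face (a point): Middle of the guide plate's inner face, 45 mm above the bench; same axes as the cradle. Plate 4 mm thick, 100 mm wide (along x) plus a splayed lead-in, 30 to 86 mm above the bench. Behind it (own +y) a foot 36 mm wide, 70 mm long, its top 20 mm above the bench, carries the clamp screw 38 mm behind the inner face and ends in the upright push tab.
- guide_tab (a point): Middle of the outer face of the guide's push tab, 50 mm above the bench: an upright blue tab 36 mm wide (along x), 4 mm thick, from 20 to 64 mm above the bench, 74 mm behind the guide's inner face. Push it along own -y to slide the guide in.
- screw_slot (a point): Bottom of the slot of the brass clamp screw, in the middle of its head, 24 mm above the bench. Head 26 mm in diameter, its top 30 mm above the bench. The slot is 3.8 mm wide and 6 mm deep, runs across the whole head along this point's own x axis and is open upwards. The screw turns with the slot and rides on the guide.
- screw (a joint): Turn of the clamp screw, rad: grows clockwise seen from above, from 0 (slot along the cradle's x) to the stop at 1.57 (slot along the cradle's y, clamped). Starts between 0.1 and 0.35. Takes about 0.1 N m; it stays where it is left.
- driver_grip (a point): Middle of the screwdriver's orange handle: 26 mm square with flat sides, flats square to own x and y, running 48 mm below to 46 mm above this point. Own z points up along the driver, from blade to handle. Driver 194 mm long, 0.13 kg; in the stand this point is 156 mm above the bench.
- driver_tip (a point): Middle of the blade's lower edge, 148 mm below the grip point. The blade is 12 mm wide along own x, 1.8 mm thick along own y and 16 mm long; the shank above it is 8 mm thick up to the handle's underside 100 mm above the tip.
- stand_hole (a point): Centre of the hole in the white driver stand's top, 108 mm above the bench. The stand is 60 mm square, fixed, the hole 19 mm wide; the driver stands in it blade down, with the underside of its handle resting on the top (tip 8 mm above the bench).
- reagent: Brown reagent bottle, 64 mm in diameter, 130 mm tall; origin under its centre. Leave it alone.
- tube_rack: White rack with sample tubes, 60 x 200 mm, 104 mm tall; origin under its centre, long along own y. Leave it alone.
- tip_box: Blue and white pipette tip box, 85 x 120 mm, 75 mm tall; origin under its centre. Leave it alone.
Mind the look-alikes: they are no part of the job. There is more than one size of the roll; the job needs the middle-sized.

How it is judged:
On the way, in this order (a step that is already met when the one before it is completed fails the run):
1. the roll has rolled on its rim through half a turn, on the bench (angle between roll_center's own z axis and vertical above 2.6 rad and height (world z) of roll_center below 0.08 m), for 0.05 s.
2. the roll rests between the two rollers (x of roll_center in the frame of cradle between -0.006 and 0.006 m and y of roll_center in the frame of cradle above -0.005 m and height (world z) of roll_center below 0.087 m and linear speed of roll below 0.05 m/s), for 0.2 s.
3. the guide holds the roll against the cheek (value of joint guide above 0.051 m), for 0.1 s.
4. with the driver's blade in the slot, the screw is turned to its stop (value of joint screw above 1.4 rad and distance between driver_tip and screw_slot below 0.005 m and value of joint guide above 0.051 m), for 0.1 s.
At the end, for the whole second after the job is handed in: Roll at rest between the two rollers (centre within 6 mm), held between cheek and guide with at most 4 mm of play; clamp screw turned clockwise to its stop (at least 1.4 rad); screwdriver standing upright in its stand, handle down on the top (within 6 mm); all at rest (x of roll_center in the frame of cradle between -0.006 and 0.006 m and y of roll_center in the frame of cradle between -0.005 and 0.006 m and height (world z) of roll_center below 0.087 m and angle between the y axis of roll_center and the y axis of cradle, either way round below 0.1 rad and value of joint guide above 0.051 m and value of joint screw above 1.4 rad and horizontal distance between driver_grip and stand_hole below 0.012 m and angle between driver_grip's own z axis and vertical below 0.1 rad and height (world z) of driver_grip below 0.162 m and linear speed of each of roll, driver below 0.03 m/s); the robot touches nothing.
It fails at once if the roll falls over (its axle leaves level by more than 0.6 rad) (angle between roll_center's own y axis and vertical below 0.97 rad or angle between roll_center's own y axis and vertical above 2.17 rad).
It fails at once if the roll is lifted (more than 10 mm off the bench before the ramp, or its centre more than 110 mm high) (height (world z) of roll_center above 0.11 m or (x of roll_center in the frame of cradle below -0.13 m and height (world z) of roll_center above 0.075 m)).
It fails at once if the bottle, the tube rack or the tip box is moved by more than 25 mm (distance of any of reagent, tube_rack, tip_box from where it was at the start of the episode above 0.025 m).
It also fails if it takes over 72 s, if anything falls off the work surface, if the arm or the gripper's body presses on something with over 40 N, if the wrist force passes 120 N, or if a joint passes its speed limit or range.

## Robot

A 7-joint arm with a two-finger parallel gripper is mounted at the origin on the work surface. World frame = base frame: x ahead of the robot, y to its left, z up, the work surface at z = 0. Lengths are in m, angles in rad, forces in N, time in s.
With the tool pointing down it reaches from about 0.425 to 0.925 m from the base axis. Payload 6.8 kg.
Tool frame: the origin (TCP) lies on the centre line of the jaws, within the pads' length; the fingertips stand 8 mm ahead of it and the grasp point (between the pads) lies 11 mm behind it (r.finger_overhang is the distance from the TCP to the fingertips, in m); x points along the fingers, z is the direction in which the jaws open and shut, and the axes are right-handed (so a half turn about x gives the same grasp; the last joint's range is limited). The gripper opens to 85 mm and grips with 20 to 120 N. Pads are 22 mm wide; open, the fingers measure 114 mm over their backs; the gripper's body (76 mm by 85 mm) begins 54 mm behind the grasp point. The pads swing forward as they close: fully open they stand 13 mm farther back than shut.
Start: joints at [-1.412, 0.477, 0.022, 1.555, -0.011, 1.109, -0.083], TCP at [0.178, 0.651, 0.214] pointing down, gripper open.
Joint ranges: [-2.96, 2.96], [-0.34, 2.1], [-1.41, 1.46], [0.24, 2.44], [-1.37, 4.51], [0.17, 1.92], [-2.96, 2.96]. Speed limits (rad/s): [2.39, 2.39, 3.14, 3.14, 3.14, 3.14, 3.14].

## Interface

Orientations are given as a rotation vector (axis times angle).
In Python, from bench import r gives the robot as it stands. The module is installed in compiled form; this text tells all that it offers.
- The arm moves only by the tool play_rows, never from a script. Its argument "plan" is a list of rows, each a list of 5 numbers: the opening, from -1 (shut) to 1 (fully open), then the shift along the world's x, y, z in m, then the turn about the world's z in rad. A call has 1 to 10 rows; each row is the pose to reach, as a shift and turn from the pose commanded when the call began; what a row does not reach only later rows make up. A row lasts 1/10 s, in which the tool goes at most 50 mm and 8.59 degrees, less where a joint would pass 70% of its speed; a pose out of reach is approached as far as the arm can. A call with a gripper value outside its range is refused whole. The fingers move at their own pace and stop on an object; "force" is the grip in N (left out, the last holds). Time passes only in rows, so rows that repeat a pose let the fingers close. It gives the time, the measured TCP pose, the force and the opening at its end, in the units of the state.
- r.get_obs(): the state, without advancing time (a new reading comes with each control period).
- r.grab_frame(name): name is "side" or "top"; returns a dict with "pixels" (420x560x3 uint8, blue, green, red), "z_map" (420x560 float32, m along the optical axis (not along the pixel's ray), 0 where there is no reading), "vfov" (degrees; the focal length in pixels is half the picture's height over the tangent of half this angle, whatever the lens; pixels are square), "cx", "cy" (the principal point, pixels), "R" (3x3) and "t" (3): a world point X has camera coordinates R X + t. Camera axes: x right, y down, z forward; pixel columns grow to the right and rows downward; lengths in m; the calibration is good to about 2 mm. A picture is of the moment at which its call begins.
- r.hand_in(): hands the job in, once; it reports no verdict.
Trained networks look in a picture, given as the dict that the camera call returned (one of the last four; its "shot" number tells which), for a name from the list of things; names that differ only in an ending like _2 or _b are one class to them, and where a whole thing is asked for, a point or a joint stands for the part that bears it (a point fixed in the world has none). Each returns a list of dicts, best first, with "conf" (0 to 1); they miss things now and then, are a little off and sometimes report something else, mostly with a low value. They report only what shows in the picture. A call takes as long as a camera call. They do not tell look-alikes from the thing itself.
- r.outline_of(picture, label): "mask" (420x560 bool, what is visible of it) and "bbox" ([left, top, right, bottom] as shares, 0 to 1, of the picture: columns of its width, rows of its height, round what is visible of it).
- r.pinpoint(picture, label): "position" ([column, row] as shares, 0 to 1, of the picture: columns of its width, rows of its height: a listed point, or the origin of a listed thing).
The state is a dict: "clock": time; "joints": joint angles; "qvel": joint speeds; "tau": joint torques, N m; "tcp_pos": TCP position; "orientation": TCP orientation; "contact_force": force on the tool from outside, world axes, zero at the start; "moment": the same for the moment, N m; "grip_width": finger opening in m.
Only numpy, scipy, OpenCV 4.12 (cv2) and the standard library are available. Lean on these libraries where they do the work, as an engineer would, in place of code of your own. Each camera call takes 0.05 s, during which the arm holds its last target.

## Working session

There is one attempt and no reset: what is moved stays moved. The work goes in short steps, Python scripts to look and compute and a tool call to move; the robot and the scene stay as the last step left them, time stands still between calls to the robot, and variables do not carry over. Pictures are saved under pics/ and viewed, and the job is handed in when it is done.

Besides the shell and the picture viewer there is one more tool, called after "Request:" as name([rows], argument=value, ...), one row to a line, values as JSON. play_rows: Moves the arm, as the interface text tells. Its arguments: {"type":"object","properties":{"plan":{"type":"array","items":{"type":"array","items":{"type":"number"}}},"force":{"type":"number"}},"required":["plan"]}

```bash
mkdir -p pics; cat > h.py <<'E'
import numpy as np, cv2
from bench import r
def K(p):
    f=p['pixels'].shape[0]/2/np.tan(np.radians(p['vfov'])/2); return f,p['cx'],p['cy']
def ray(p,u,v):
    f,cx,cy=K(p); d=np.array([(u-cx)/f,(v-cy)/f,1.]); R=np.array(p['R']);t=np.array(p['t'])
    return -R.T@t, R.T@d
def atz(p,u,v,z):
    c,d=ray(p,u,v); return c+d*(z-c[2])/d[2]
def dep(p,u,v):
    c,d=ray(p,u,v); return c+d*p['z_map'][int(round(v)),int(round(u))]
def proj(p,X):
    f,cx,cy=K(p); q=np.array(p['R'])@np.array(X)+np.array(p['t']); return q[0]/q[2]*f+cx,q[1]/q[2]*f+cy
def cloud(p):
    f,cx,cy=K(p); z=p['z_map']; h,w=z.shape; u,v=np.meshgrid(np.arange(w),np.arange(h))
    P=np.stack([(u-cx)/f*z,(v-cy)/f*z,z],-1); return (P-np.array(p['t']))@np.array(p['R'])
E
python3 - <<'E'
from h import *
for n in ['side','top']:
    p=r.grab_frame(n); cv2.imwrite(f'pics/a_{n}.png',p['pixels']); f,cx,cy=K(p); c,_=ray(p,0,0)
    print(n,p['vfov'],f,cx,cy,c, np.array(p['R']).round(3).tolist(), [k for k in p if k not in('pixels','z_map')])
    for l in ['roll_center','cradle','ramp_foot','roll_seat','guide_face','guide_tab','screw_slot','driver_grip','driver_tip','stand_hole','reagent','tube_rack','tip_box']:
        for d in r.pinpoint(p,l)[:4]:
            u,v=d['position'][0]*560,d['position'][1]*420
            print(l,round(d['conf'],2),round(u,1),round(v,1))
print(r.get_obs())
E
```

```text
side 55.92821484246516 395.5501359608015 282.20499115609823 210.90018882475832 [0.37385112 0.75173477 0.70629633] [[-0.967, -0.254, -0.017], [-0.15, 0.621, -0.769], [0.206, -0.741, -0.639]] ['vfov', 'cx', 'cy', 'R', 't', 'shot']
roll_center 0.86 265.8 151.5
roll_center 0.77 351.2 172.9
roll_center 0.68 317.0 160.7
cradle 0.64 275.5 279.3
cradle 0.54 316.2 162.0
cradle 0.53 271.2 247.9
ramp_foot 0.69 303.0 244.2
roll_seat 0.76 275.3 247.2
guide_face 0.6 301.5 269.4
guide_tab 0.74 332.0 275.2
guide_tab 0.49 271.6 279.7
guide_tab 0.48 359.8 229.5
screw_slot 0.56 316.9 281.6
screw_slot 0.44 269.8 322.8
driver_grip 0.94 270.8 309.5
stand_hole 0.8 270.4 325.2
reagent 0.72 359.6 230.6
tube_rack 0.82 210.3 227.2
tube_rack 0.36 268.2 324.6
tube_rack 0.3 360.4 229.6
tube_rack 0.29 301.3 266.4
tip_box 0.76 182.7 336.6
top 55.84058951638656 396.2814904130712 273.1131663052562 214.38300658324005 [0.40919707 0.05627568 1.0205055 ] [[0.017, -1.0, -0.002], [-0.983, -0.016, -0.181], [0.18, 0.005, -0.984]] ['vfov', 'cx', 'cy', 'R', 't', 'shot']
roll_center 0.96 401.1 236.4
roll_center 0.7 392.2 172.8

[... 341 characters left out ...]
 176.4
{'clock': 1.4, 'joints': array([-1.41210298,  0.47698578,  0.0224011 ,  1.55540615, -0.01152283,
        1.10932069, -0.08308967]), 'qvel': array([-4.18512641e-05, -3.14081540e-04,  1.42508772e-03, -1.14780586e-04,
        2.09988982e-03,  9.23409360e-04, -1.91128246e-03]), 'tau': array([-4.71864041e-04, -5.96325123e+01,  1.60607647e+00, -2.81537569e+01,
        1.24785234e-02,  1.72002809e-03, -1.16300041e-05]), 'tcp_pos': array([0.17794647, 0.6511292 , 0.21431486]), 'orientation': array([-1.01040705,  1.32369561,  1.01045842]), 'contact_force': array([-1.03392738, -0.22932596,  0.18358698]), 'moment': array([-0.03279212, -0.00019958, -0.02375463]), 'grip_width': 0.08530327218106455}
```

View pics/a_side.png

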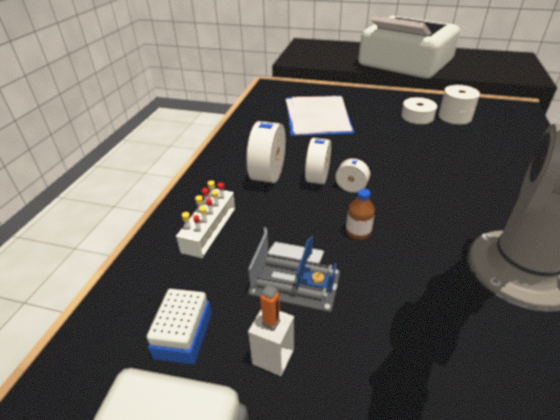

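View pics/a_top.png

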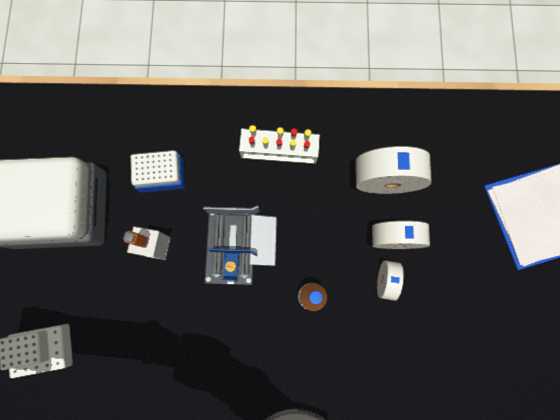

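```bash
cat >> h.py <<'E'
def tri(obs):
    A=np.zeros((3,3));b=np.zeros(3)
    for p,u,v in obs:
        c,d=ray(p,u,v); d=d/np.linalg.norm(d); M=np.eye(3)-np.outer(d,d); A+=M;b+=M@c
    X=np.linalg.solve(A,b)
    res=[np.hypot(*(np.array(proj(p,X))-[u,v])) for p,u,v in obs]
    return X,res
E
python3 - <<'E'
from h import *
import pickle
s=r.grab_frame('side');t=r.grab_frame('top'); pickle.dump((s,t),open('f0.pkl','wb'))
S=dict(roll_center=(317,160.7),ramp_foot=(303,244.2),roll_seat=(275.3,247.2),guide_face=(301.5,269.4),guide_tab=(332,275.2),screw_slot=(316.9,281.6),driver_grip=(270.8,309.5),stand_hole=(270.4,325.2))
T=dict(roll_center=(401.1,236.4),ramp_foot=(275.9,242.8),roll_seat=(231.9,219.2),guide_face=(232.8,250.8),guide_tab=(227.9,281.6),screw_slot=(229.8,264.2),driver_grip=(136.4,238.8),stand_hole=(142.6,244.7))
H=dict(roll_center=.065,ramp_foot=0,roll_seat=.0825,guide_face=.045,guide_tab=.05,screw_slot=.024,driver_grip=.156,stand_hole=.108)
for k in S:
    X,res=tri([(s,*S[k]),(t,*T[k])]); print(k,X.round(4),np.round(res,1),'top@z',atz(t,*T[k],H[k]).round(4)[:2],'side@z',atz(s,*S[k],H[k]).round(4)[:2])
C=cloud(t)
print('bench z',np.median(C[300:330,120:200,2]), np.median(C[200:210,300:340,2]))
for n,p,(x,y,w,h) in [('t',t,(190,190,110,110)),('s',s,(225,215,140,110)),('d',t,(110,210,80,70)),('r',t,(350,205,100,65))]:
    c=p['pixels'][y:y+h,x:x+w]; k=min(800/w,600/h); cv2.imwrite(f'pics/c0_{n}.png',cv2.resize(c,(int(w*k),int(h*k)),interpolation=cv2.INTER_CUBIC))
print(r.get_obs()['clock'])
E
```

```text
roll_center [ 0.5381 -0.2512  0.0604] [0.7 0.9] top@z [ 0.5354 -0.2499] side@z [ 0.5391 -0.2441]
ramp_foot [0.5184 0.053  0.0057] [1.1 1.1] top@z [0.5219 0.0533] side@z [0.5166 0.0473]
roll_seat [0.5615 0.1587 0.0882] [2.4 2.2] top@z [0.5679 0.1601] side@z [0.5577 0.1535]
guide_face [0.4961 0.1604 0.0333] [0.1 0.1] top@z [0.4954 0.1592] side@z [0.4937 0.1707]
guide_tab [0.423  0.1689 0.0426] [1.2 1.1] top@z [0.4204 0.1679] side@z [0.425  0.1755]
screw_slot [0.4612 0.1688 0.0117] [1.4 1.3] top@z [0.4636 0.1677] side@z [0.4565 0.1791]
driver_grip [0.5075 0.3624 0.1484] [1.  0.8] top@z [0.5084 0.36  ] side@z [0.504  0.3677]
stand_hole [0.5043 0.3635 0.1037] [2.  1.5] top@z [0.5004 0.3614] side@z [0.5069 0.3663]
bench z 0.00018350235170211358 0.0003407845411428072
1.5
```

View pics/c0_t.png

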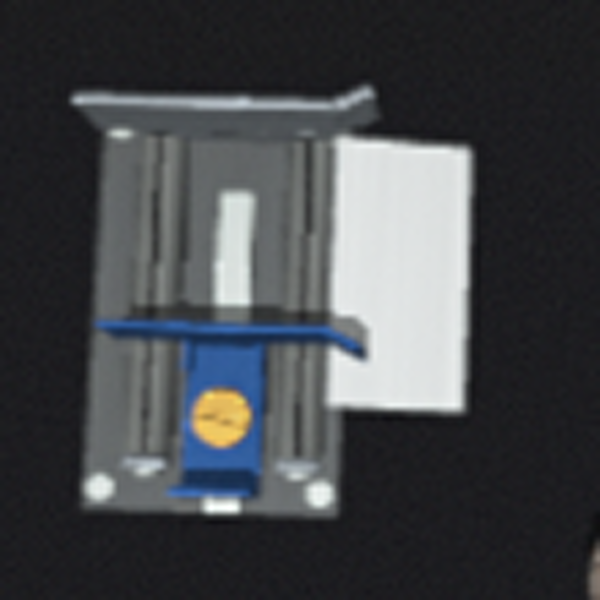

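View pics/c0_s.png

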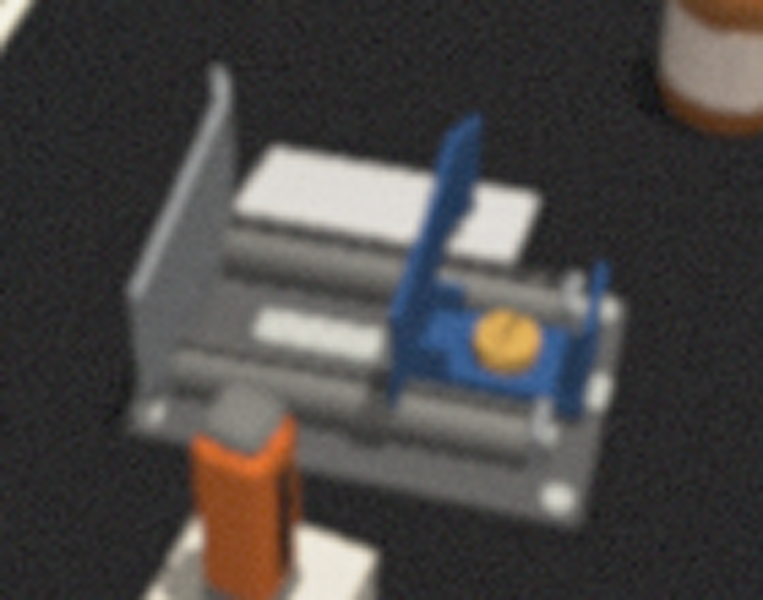

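View pics/c0_d.png

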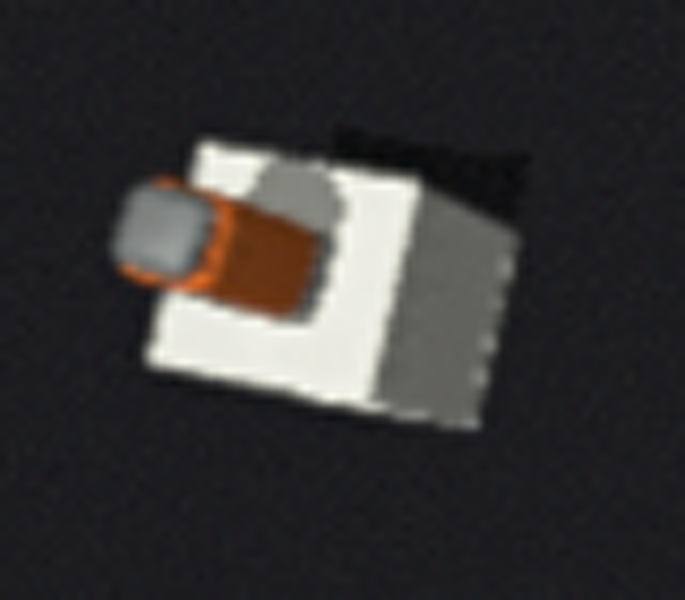

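View pics/c0_r.png

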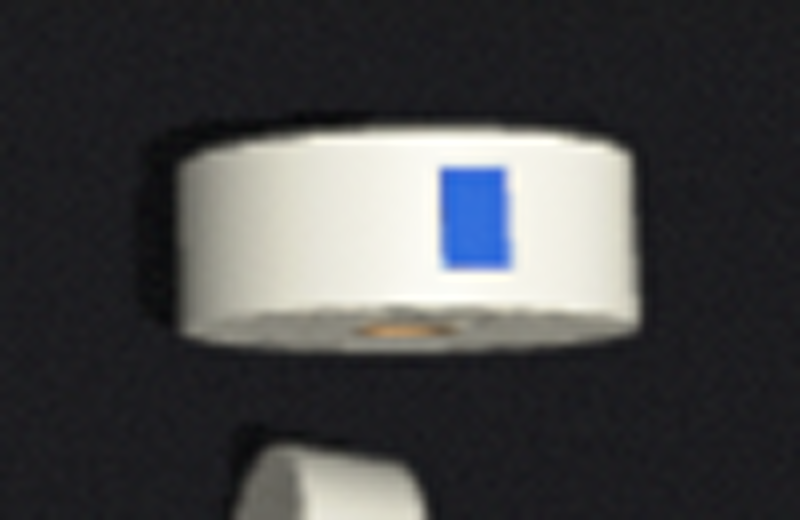

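```bash
cat > fit.py <<'E'
from h import *
from scipy.optimize import least_squares
def rollpts(p,x0,y0,rad=0.1,exclude=None):
    C=cloud(p); m=(p['z_map']>0)&(np.hypot(C[...,0]-x0,C[...,1]-y0)<rad)&(C[...,2]>.012)
    b=p['pixels'].astype(int)
    m&=(b.max(-1)>75)
    m=cv2.erode(m.astype(np.uint8),np.ones((3,3)))>0
    return C[m]
def fitroll(P,x0,y0,yaw0,zc=.065):
    """roll heading yaw; axis dir = (-sin,cos); sdf of disc radius .065 halfwidth .025"""
    def f(q):
        dx=P[:,0]-q[0];dy=P[:,1]-q[1]; a=dx*np.cos(q[2])+dy*np.sin(q[2]); l=-dx*np.sin(q[2])+dy*np.cos(q[2])
        rr=np.hypot(a,P[:,2]-(q[3] if len(q)>3 else zc))-.065; ll=abs(l)-.025
        return np.where((rr<0)&(ll<0),np.maximum(rr,ll),np.hypot(np.maximum(rr,0),np.maximum(ll,0)))
    s=least_squares(f,[x0,y0,yaw0],loss='soft_l1',f_scale=.002)
    return s.x,np.sqrt(np.median(s.fun**2)),len(P)
E
python3 - <<'E'
from fit import *
import pickle
s,t=pickle.load(open('f0.pkl','rb'))
for nm,ps in [('s',[s]),('t',[t]),('st',[s,t])]:
    P=np.vstack([rollpts(p,.537,-.25,.085) for p in ps])
    print(nm,fitroll(P,.537,-.25,1.57), P.min(0).round(3),P.max(0).round(3))
# cradle fit
T=[(276.6,217.0,-.11,-.025,0),(275.2,265.4,-.11,.1,0)]
S=[(275.5,242.0,-.11,-.025,0),(324.3,250.4,-.11,.1,0)]
for nm,obs in [('t',[(t,)+o for o in T]),('s',[(s,)+o for o in S]),('st',[(t,)+o for o in T]+[(s,)+o for o in S])]:
    def f(q):
        e=[]
        for p,u,v,x,y,z in obs:
            X=[q[0]+x*np.cos(q[2])-y*np.sin(q[2]),q[1]+x*np.sin(q[2])+y*np.cos(q[2]),z]
            e+=list(np.array(proj(p,X))-[u,v])
        return e
    q=least_squares(f,[.56,.16,1.57]); print(nm,q.x.round(4),np.round(q.fun,1))
    q=q.x
    w=lambda x,y:(q[0]+x*np.cos(q[2])-y*np.sin(q[2]),q[1]+x*np.sin(q[2])+y*np.cos(q[2]))
    print([np.round(proj(t,[*w(x,y),z]),1) for x,y,z in [(-.05,-.025,.087),(.065,-.025,.087)]])
E
```

```text
s (array([ 0.53513229, -0.24663366,  1.5692011 ]), np.float64(0.0009856949322427644), 811) [ 0.466 -0.288  0.027] [ 0.558 -0.177  0.134]
t (array([ 0.53570505, -0.24777511,  1.61478242]), np.float64(0.0010599087757490978), 1330) [ 0.456 -0.301  0.028] [ 0.56  -0.182  0.134]
st (array([ 0.5355908 , -0.24721094,  1.59674999]), np.float64(0.00111212415024263), 2141) [ 0.456 -0.301  0.027] [ 0.56  -0.177  0.134]
t [0.5657 0.1628 1.5577] [-0.   0.2  0.  -0.1]
[array([251.8, 210.1]), array([204. , 208.7])]
s [0.5607 0.1663 1.5728] [ 0.2  0.1 -0.2 -0. ]
[array([250.2, 211.8]), array([202.3, 211.1])]
st [0.5636 0.1639 1.5624] [-0.5  0.7 -0.3  0.5 -0.2 -0.7 -0.8 -0.5]
[array([251.3, 210.9]), array([203.4, 209.7])]
```

```bash
cat >> fit.py <<'E'
def clean(P,x0,y0,yaw,zc=.065,pad=.012):
    dx=P[:,0]-x0;dy=P[:,1]-y0; a=dx*np.cos(yaw)+dy*np.sin(yaw); l=-dx*np.sin(yaw)+dy*np.cos(yaw)
    return P[(np.hypot(a,P[:,2]-zc)<.065+pad)&(abs(l)<.025+pad)]
def roll(ps,x0,y0,yaw0=1.57,zc=.065):
    q=np.array([x0,y0,yaw0])
    P0=np.vstack([rollpts(p,x0,y0,.1) for p in ps])
    for i in range(4):
        q,e,n=fitroll(clean(P0,*q,zc),*q,zc)
    return q,e,n
E
python3 - <<'E'
from fit import *
import pickle
s,t=pickle.load(open('f0.pkl','rb'))
for nm,ps in [('s',[s]),('t',[t]),('st',[s,t])]:
    print(nm,roll(ps,.536,-.25))
# cheek plane: points z .04-.087
for nm,p in [('s',s),('t',t)]:
    C=cloud(p); X=C.reshape(-1,3)
    m=(X[:,2]>.035)&(X[:,2]<.1)&(X[:,0]>.575)&(X[:,0]<.61)&(X[:,1]>.11)&(X[:,1]<.22)
    Y=X[m]; print(nm,len(Y)); 
    A=np.polyfit(Y[:,1],Y[:,0],1); res=Y[:,0]-np.polyval(A,Y[:,1]); k=abs(res)<.004; A=np.polyfit(Y[k,1],Y[k,0],1); print('cheek slope',A, 'x at y=.16',np.polyval(A,.16),res.std(), Y[:,2].max(), np.median(res))
    # blue guide points
    b=p['pixels'].reshape(-1,3).astype(int); bl=(b[:,0]>b[:,2]+40)&(b[:,0]>70)
    m=bl&(X[:,0]>.38)&(X[:,0]<.56)&(X[:,1]>.08)&(X[:,1]<.26)
    Y=X[m]; 
    hi=Y[(Y[:,2]>.066)]; print(' guide plate top pts',len(hi),hi.min(0).round(3),hi.max(0).round(3)); print(np.polyfit(hi[:,1],hi[:,0],1), np.polyval(np.polyfit(hi[:,1],hi[:,0],1),.163))
    tb=Y[(Y[:,0]<.45)&(Y[:,2]>.03)]; print(' tab',len(tb),tb.mean(0).round(4),tb.min(0).round(3),tb.max(0).round(3))
E
```

```text
s (array([ 0.53536886, -0.2466304 ,  1.56119973]), np.float64(0.0009390117427608424), 791)
t (array([ 0.5374485 , -0.24778164,  1.56763952]), np.float64(0.0007299347004274398), 1251)
st (array([ 0.5366186 , -0.24721967,  1.57167955]), np.float64(0.00100430882200455), 2042)
s 346
cheek slope [0.01338739 0.58740276] x at y=.16 0.5895447438499527 0.0011709206664478097 0.08999204487996593 -0.00036217732112869827
 guide plate top pts 149 [0.422 0.102 0.066] [0.495 0.218 0.088]
[0.03585095 0.48415692] 0.49000062342611966
 tab 38 [0.4228 0.1755 0.0585] [0.421 0.153 0.031] [0.425 0.188 0.067]
t 261
cheek slope [0.01028194 0.589962  ] x at y=.16 0.5916071134272587 0.0014868376930303978 0.09079307460544793 -0.0006000721301622214
 guide plate top pts 112 [0.424 0.102 0.066] [0.496 0.213 0.09 ]
[0.02522666 0.48699223] 0.4911041809198367
 tab 26 [0.425  0.1682 0.0641] [0.424 0.15  0.061] [0.426 0.183 0.067]
```

```bash
python3 - <<'E'
from h import *
from scipy.spatial.transform import Rotation as Ro
o=r.get_obs(); R=Ro.from_rotvec(o['orientation']).as_matrix(); print(R.round(3)); print('jaw az',np.degrees(np.arctan2(R[1,2],R[0,2])), r.finger_overhang)
import pickle
s,t=pickle.load(open('f0.pkl','rb'))
C=cloud(t)
for u,v in [(40,200),(30,350),(316,297),(307,297),(160,170),(280,145),(90,200)]: print(u,v,C[v,u].round(3))
E
```

```text
[[-0.    -0.965  0.264]
 [ 0.     0.264  0.965]
 [-1.     0.     0.   ]]
jaw az 74.71312391924226 0.008
40 200 [0.592 0.582 0.156]
30 350 [0.26  0.605 0.086]
316 297 [ 0.389 -0.037  0.128]
307 297 [ 0.388 -0.019  0.099]
160 170 [0.69  0.343 0.076]
280 145 [0.753 0.047 0.093]
90 200 [0.608 0.503 0.088]
```

Request:
play_rows([
  [1, 0.03, -0.02, 0.04, -0.13],
  [1, 0.07, -0.05, 0.06, -0.26],
  [1, 0.11, -0.08, 0.06, -0.39],
  [1, 0.15, -0.11, 0.06, -0.52],
  [0.5, 0.19, -0.14, 0.06, -0.65],
  [0, 0.23, -0.17, 0.06, -0.78],
  [-0.5, 0.26, -0.205, 0.06, -0.91],
  [-0.53, 0.285, -0.245, 0.06, -1.04],
  [-0.53, 0.31, -0.285, 0.06, -1.17],
  [-0.53, 0.33, -0.33, 0.06, -1.316],
])

```text
clock: 2.5
tcp_pos: [0.5091, 0.3197, 0.2745]
orientation: [0.014, 1.57, -0.013]
contact_force: [0.3, -0.3, -0.3]
grip_width: 0.0205
```

Request:
play_rows([
  [-0.53, 0.01, -0.048, 0, 0],
  [-0.53, 0.02, -0.096, 0, 0],
  [-0.53, 0.028, -0.144, 0, 0],
  [-0.53, 0.028, -0.193, 0, 0],
  [-0.53, 0.028, -0.242, 0, 0],
  [-0.53, 0.028, -0.291, 0, 0],
  [-0.53, 0.028, -0.34, 0, 0],
  [-0.53, 0.028, -0.389, 0, 0],
  [-0.53, 0.028, -0.438, 0, 0],
  [-0.53, 0.028, -0.487, 0, 0],
])

```text
clock: 3.5
tcp_pos: [0.5358, -0.1676, 0.2747]
orientation: [0.009, 1.57, -0.009]
contact_force: [0.8, 0.4, -0.0]
grip_width: 0.0203
```

Request:
play_rows([
  [-0.53, 0, -0.049, 0, 0],
  [-0.53, 0, -0.098, 0, 0],
  [-0.53, 0, -0.147, 0, 0],
  [-0.53, 0, -0.196, -0.01, 0],
  [-0.53, 0, -0.205, -0.055, 0],
  [-0.53, 0, -0.205, -0.1, 0],
  [-0.53, 0, -0.205, -0.145, 0],
  [-0.53, 0, -0.205, -0.185, 0],
  [-0.53, 0, -0.205, -0.208, 0],
  [-0.53, 0, -0.205, -0.208, 0],
])

```text
clock: 4.5
tcp_pos: [0.5339, -0.369, 0.0626]
orientation: [0.012, 1.577, -0.006]
contact_force: [-0.1, -0.7, 0.1]
grip_width: 0.0201
```

```bash
python3 - <<'E'
from fit import *
s=r.grab_frame('side'); cv2.imwrite('pics/b_s.png',cv2.resize(s['pixels'][90:260,220:420],None,fx=3.5,fy=3.5,interpolation=cv2.INTER_CUBIC))
print(roll([s],.537,-.247), r.get_obs()['tcp_pos'])
E
```

```text
(array([ 0.53530083, -0.24647964,  1.56196146]), np.float64(0.000957871664192006), 745) [ 0.53522293 -0.37024665  0.06516438]
```

View pics/b_s.png

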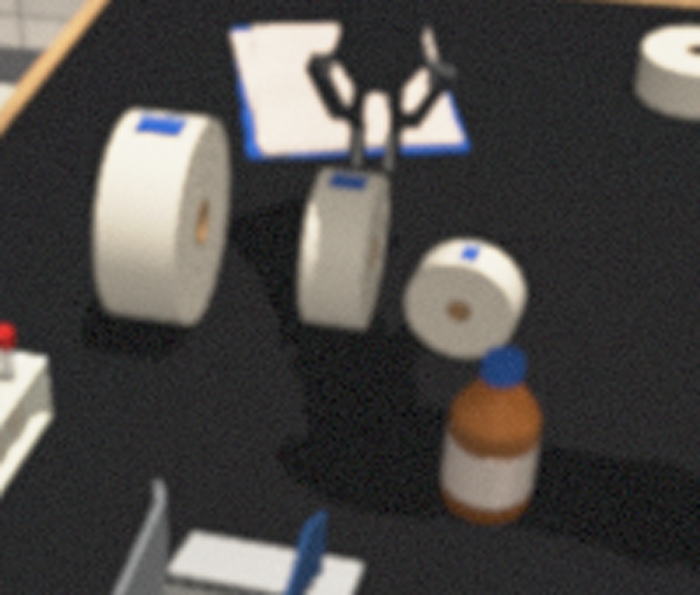

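Request:
play_rows([
  [-0.53, 0, 0.025, 0, 0],
  [-0.53, 0, 0.038, 0, 0],
  [-0.53, 0, 0.048, 0, 0],
  [-0.53, 0, 0.06, 0, 0],
  [-0.53, 0.001, 0.072, 0, 0],
  [-0.53, 0.001, 0.084, 0, 0],
  [-0.53, 0.001, 0.096, 0, 0],
  [-0.53, 0.001, 0.106, 0, 0],
  [-0.53, 0.001, 0.114, 0, 0],
  [-0.53, 0.001, 0.12, 0, 0],
])

```text
clock: 5.55
tcp_pos: [0.5369, -0.2496, 0.0661]
orientation: [0.009, 1.571, -0.008]
contact_force: [-0.1, -0.5, 0.1]
grip_width: 0.02
```

```bash
python3 - <<'E'
from fit import *
s=r.grab_frame('side'); t=r.grab_frame('top'); cv2.imwrite('pics/b2_s.png',cv2.resize(s['pixels'][90:260,220:420],None,fx=3.5,fy=3.5,interpolation=cv2.INTER_CUBIC))
y=-.17
for ps in ([s],[t],[s,t]): print(roll(ps,.537,y))
o=r.get_obs();print(o['tcp_pos'],o['clock'],o['contact_force'])
E
```

```text
(array([ 0.53601715, -0.1613196 ,  1.56170755]), np.float64(0.0009005934121649634), 878)
(array([ 0.53807934, -0.15607016,  1.56378271]), np.float64(0.0006681644371784208), 1197)
(array([ 0.53725624, -0.15866039,  1.56808312]), np.float64(0.0013738708069853528), 2075)
[ 0.53702105 -0.24957576  0.06606378] 5.65 [ 0.45418353 -1.39880627  0.45541008]
```

View pics/b2_s.png

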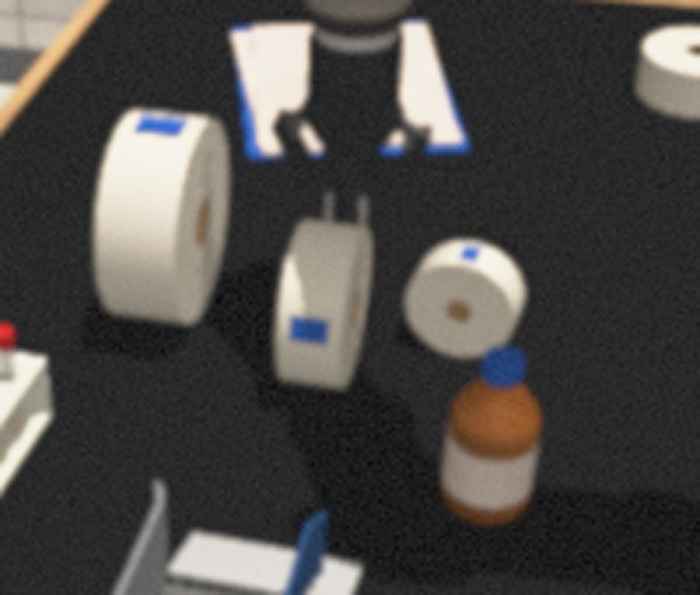

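Request:
play_rows([
  [-0.53, 0, 0.012, 0, 0],
  [-0.53, 0, 0.024, 0, 0],
  [-0.53, 0, 0.036, 0, 0],
  [-0.53, 0, 0.048, 0, 0],
  [-0.53, 0.001, 0.06, 0, 0],
  [-0.53, 0.001, 0.072, 0, 0],
  [-0.53, 0.001, 0.084, 0, 0],
  [-0.53, 0.001, 0.096, 0, 0],
  [-0.53, 0.001, 0.108, 0, 0],
  [-0.53, 0.001, 0.116, 0, 0],
])

```text
clock: 6.65
tcp_pos: [0.538, -0.1334, 0.0662]
orientation: [0.009, 1.571, -0.008]
contact_force: [0.1, 0.2, -0.7]
grip_width: 0.02
```

```bash
python3 - <<'E'
from fit import *
s=r.grab_frame('side'); t=r.grab_frame('top'); cv2.imwrite('pics/b3_s.png',cv2.resize(s['pixels'][90:260,220:420],None,fx=3.5,fy=3.5,interpolation=cv2.INTER_CUBIC))
y=-.05
for ps in ([s],[t],[s,t]): print(roll(ps,.537,y))
o=r.get_obs();print(o['tcp_pos'],o['clock'],o['contact_force'])
E
```

```text
(array([ 0.53682157, -0.04996151,  1.56115535]), np.float64(0.0006934550213549412), 1065)
(array([ 0.5387417 , -0.0475404 ,  1.56560335]), np.float64(0.0006872940884389764), 1162)
(array([ 0.53776086, -0.04898416,  1.56683236]), np.float64(0.001008786021154326), 2227)
[ 0.53809362 -0.13322024  0.06618384] 6.75 [-0.14358608 -0.36617082 -0.12820414]
```

View pics/b3_s.png

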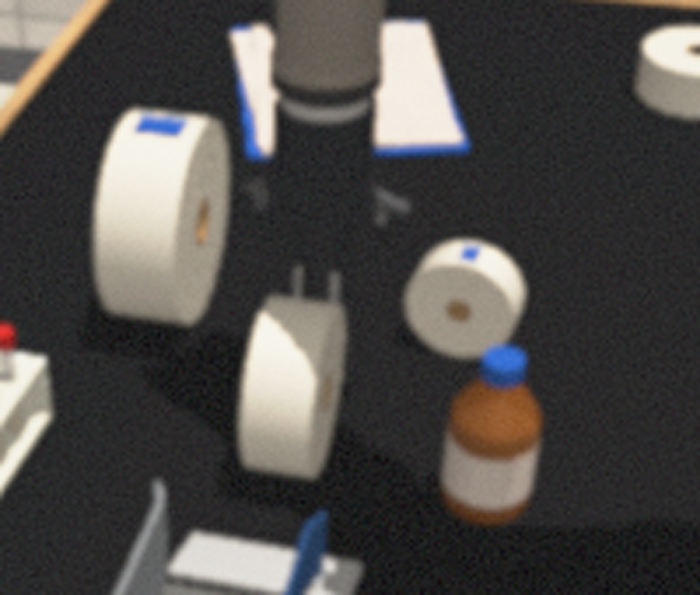

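Request:
play_rows([
  [-0.53, 0, 0.015, 0, 0],
  [-0.53, 0, 0.03, 0, 0],
  [-0.53, 0, 0.045, 0, 0],
  [-0.53, 0.001, 0.06, 0.002, 0],
  [-0.53, 0.001, 0.075, 0.004, 0],
  [-0.53, 0.001, 0.088, 0.006, 0],
  [-0.53, 0.001, 0.1, 0.009, 0],
  [-0.53, 0.001, 0.112, 0.012, 0],
  [-0.53, 0.002, 0.122, 0.015, 0],
  [-0.53, 0.002, 0.132, 0.018, 0],
])

```text
clock: 7.75
tcp_pos: [0.5409, -0.0102, 0.0869]
orientation: [0.007, 1.568, -0.019]
contact_force: [-8.1, -26.2, 31.2]
grip_width: 0.0198
```

```bash
python3 - <<'E'
from fit import *
s=r.grab_frame('side'); t=r.grab_frame('top'); cv2.imwrite('pics/b4_s.png',cv2.resize(s['pixels'][170:310,220:390],None,fx=4,fy=4,interpolation=cv2.INTER_CUBIC))
cv2.imwrite('pics/b4_t.png',cv2.resize(t['pixels'][170:310,180:350],None,fx=4,fy=4,interpolation=cv2.INTER_CUBIC))
o=r.get_obs();print(o['tcp_pos'],o['clock'],o['contact_force'])
for zc in (.07,.078,.085): print(zc,roll([s,t],.538,o['tcp_pos'][1]+.078,1.565,zc))
E
```

```text
[ 0.54122157 -0.0099617   0.08746337] 7.85 [ -5.84173917 -19.05599364  23.06964501]
0.07 (array([0.53893077, 0.05095987, 1.56275399]), np.float64(0.001036308982108325), 2005)
0.078 (array([0.53882973, 0.04668353, 1.55282731]), np.float64(0.0034830636929353634), 1881)
0.085 (array([0.53869035, 0.04360583, 1.54588555]), np.float64(0.004928510673766913), 1798)
```

View pics/b4_s.png

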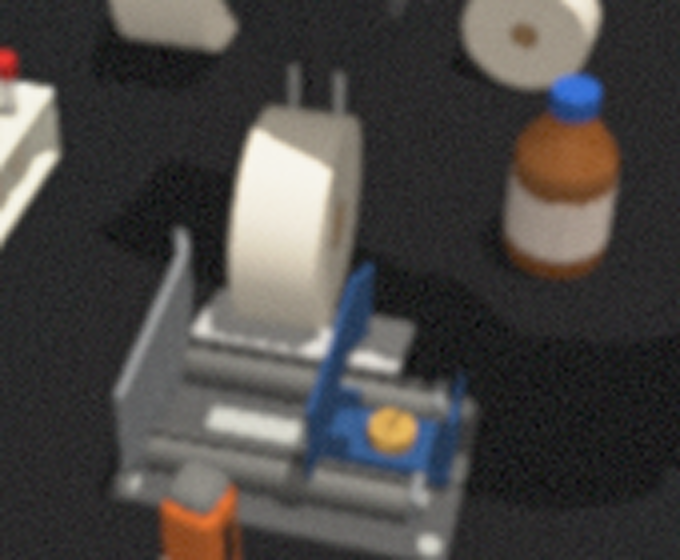

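View pics/b4_t.png

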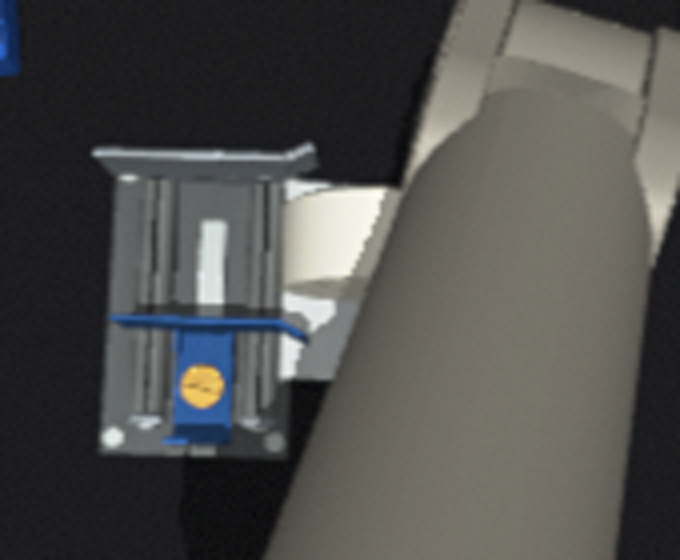

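```bash
cat >> fit.py <<'E'
def roll4(ps,x0,y0,yaw0=1.57,zc=.075):
    q=np.array([x0,y0,yaw0,zc]); P0=np.vstack([rollpts(p,x0,y0,.1) for p in ps])
    for i in range(6):
        P=clean(P0,*q); 
        P=P[P[:,2]>q[3]-.03]
        def f(q):
            dx=P[:,0]-q[0];dy=P[:,1]-q[1]; a=dx*np.cos(q[2])+dy*np.sin(q[2]); l=-dx*np.sin(q[2])+dy*np.cos(q[2])
            rr=np.hypot(a,P[:,2]-q[3])-.065; ll=abs(l)-.025
            return np.where((rr<0)&(ll<0),np.maximum(rr,ll),np.hypot(np.maximum(rr,0),np.maximum(ll,0)))
        s=least_squares(f,q,loss='soft_l1',f_scale=.002); q=s.x
    return q.round(4),np.sqrt(np.median(s.fun**2)),len(P)
E
python3 - <<'E'
from fit import *
s=r.grab_frame('side'); t=r.grab_frame('top')
import pickle; pickle.dump((s,t),open('f1.pkl','wb'))
for ps in ([s],[t],[s,t]):
  for z0 in (.068,.08): print(roll4(ps,.538,.05,1.565,z0))
o=r.get_obs();print(o['tcp_pos'],o['clock'],o['contact_force'],o['joints'])
# finger points: side cloud above roll behind
C=cloud(s); m=(C[...,0]>.5)&(C[...,0]<.58)&(C[...,1]>-.06)&(C[...,1]<.03)&(C[...,2]>.12)&(C[...,2]<.17)
P=C[m]; 
for lo in np.arange(.12,.17,.01):
    k=(P[:,2]>=lo)&(P[:,2]<lo+.01)
    if k.any(): print(lo.round(3),k.sum(),P[k].min(0).round(3),P[k].max(0).round(3))
E
```

```text
(array([0.539 , 0.0517, 1.5728, 0.0689]), np.float64(0.0007153771540498806), 1208)
(array([0.539 , 0.0517, 1.5728, 0.0689]), np.float64(0.0007153771528885964), 1208)
(array([0.5403, 0.0501, 1.5647, 0.0689]), np.float64(0.0006026123285003682), 607)
(array([0.5403, 0.0501, 1.5647, 0.0689]), np.float64(0.0006026124402952887), 607)
(array([0.5392, 0.0514, 1.5651, 0.0687]), np.float64(0.000834175002565156), 1816)
(array([0.5392, 0.0514, 1.5651, 0.0687]), np.float64(0.0008341749947073379), 1816)
[ 0.54081428 -0.01033862  0.08711101] 7.95 [ -6.0019619  -17.77770783  21.756171  ] [-0.5964505   0.49065549  0.63984335  2.02268545 -0.41269194  0.75429292
  0.2748372 ]
0.12 73 [ 0.514 -0.016  0.12 ] [0.564 0.029 0.13 ]
0.13 49 [ 0.516 -0.015  0.13 ] [0.563 0.029 0.139]
0.14 39 [ 0.502 -0.017  0.14 ] [0.57  0.004 0.15 ]
0.15 102 [ 0.5   -0.021  0.15 ] [0.579 0.005 0.16 ]
0.16 89 [ 0.501 -0.022  0.16 ] [0.579 0.006 0.17 ]
```

```bash
python3 - <<'E'
from fit import *
import pickle; s,t=pickle.load(open('f1.pkl','rb'))
for n,p in (('s',s),('t',t)):
    C=cloud(p); X=C.reshape(-1,3)
    d=np.hypot(X[:,1]-.0514,X[:,2]-.0687)-.065
    m=(X[:,0]>.49)&(X[:,0]<.59)&(X[:,1]>-.07)&(X[:,1]<.04)&(X[:,2]>.02)&(X[:,2]<.17)&((d>.004)|(abs(X[:,0]-.539)>.031))
    P=X[m]; print(n,len(P))
    for lo in np.arange(.02,.17,.01):
        k=(P[:,2]>=lo)&(P[:,2]<lo+.01)
        if k.any(): print(lo.round(3),k.sum(),P[k].min(0).round(3),P[k].max(0).round(3),np.median(P[k],0).round(3))
u,v=map(int,proj(s,[.54,.0,.12])); cv2.imwrite('pics/f1.png',cv2.resize(s['pixels'][v-50:v+50,u-50:u+50],None,fx=6,fy=6,interpolation=cv2.INTER_CUBIC)); print(u,v)
for P in ([.54,-.0103,.0871],[.54,-.0103,.079],[.54,.001,.079]): print(proj(s,P))
E
```

```text
s 383
0.1 2 [ 0.55  -0.016  0.104] [ 0.55  -0.016  0.107] [ 0.55  -0.016  0.106]
0.11 30 [ 0.516 -0.014  0.111] [0.563 0.003 0.119] [ 0.55  -0.004  0.117]
0.12 42 [ 0.516 -0.016  0.12 ] [0.563 0.003 0.13 ] [ 0.55  -0.003  0.125]
0.13 48 [ 0.516 -0.015  0.13 ] [0.563 0.004 0.139] [ 0.529 -0.002  0.134]
0.14 39 [ 0.502 -0.017  0.14 ] [0.57  0.004 0.15 ] [ 0.55  -0.     0.146]
0.15 107 [ 0.498 -0.021  0.15 ] [0.583 0.005 0.16 ] [0.551 0.001 0.156]
0.16 115 [ 0.491 -0.022  0.16 ] [0.588 0.006 0.17 ] [0.554 0.    0.163]
t 0
298 194
(np.float64(299.42082544476995), np.float64(202.19161938571162))
(np.float64(299.3851746795471), np.float64(204.70173211726862))
(np.float64(298.3847762582991), np.float64(207.44943419388187))
```

View pics/f1.png

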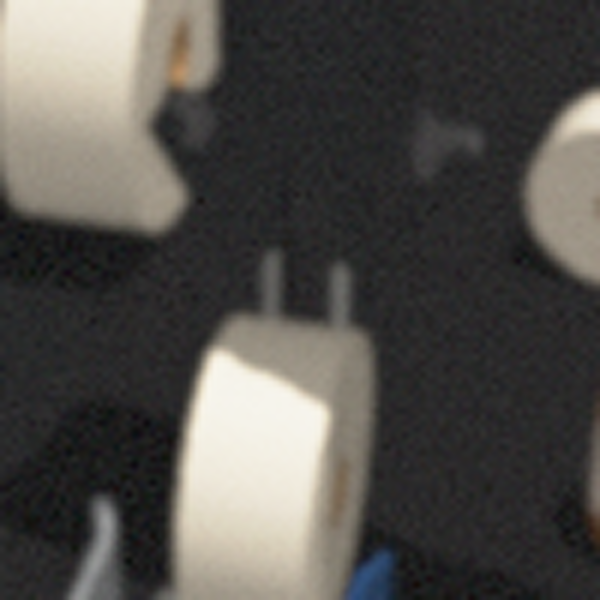

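Request:
play_rows([
  [-0.53, 0, 0.003, 0.004, 0],
  [-0.53, 0, 0.007, 0.009, 0],
  [-0.53, 0, 0.012, 0.014, 0],
  [-0.53, 0, 0.017, 0.018, 0],
])

```text
clock: 8.35
tcp_pos: [0.5399, 0.0124, 0.1033]
orientation: [0.01, 1.57, -0.012]
contact_force: [-1.4, -4.3, 5.1]
grip_width: 0.02
```

```bash
cat > look.py <<'E'
from fit import *
import sys
def go(tag,y,z,x=.54):
    s=r.grab_frame('side'); o=r.get_obs()
    cv2.imwrite(f'pics/{tag}.png',cv2.resize(s['pixels'][150:310,210:390],None,fx=3.7,fy=3.7,interpolation=cv2.INTER_CUBIC))
    print(roll4([s],x,y,1.565,z), o['tcp_pos'].round(4),o['clock'],o['contact_force'].round(1))
go(sys.argv[1],float(sys.argv[2]),float(sys.argv[3]))
E
python3 look.py g1 .06 .072
```

```text
(array([0.5382, 0.0651, 1.5661, 0.074 ]), np.float64(0.0006248964545348766), 1298) [0.5403 0.0134 0.1038] 8.4 [-3.5 -4.8  9.8]
```

View pics/g1.png

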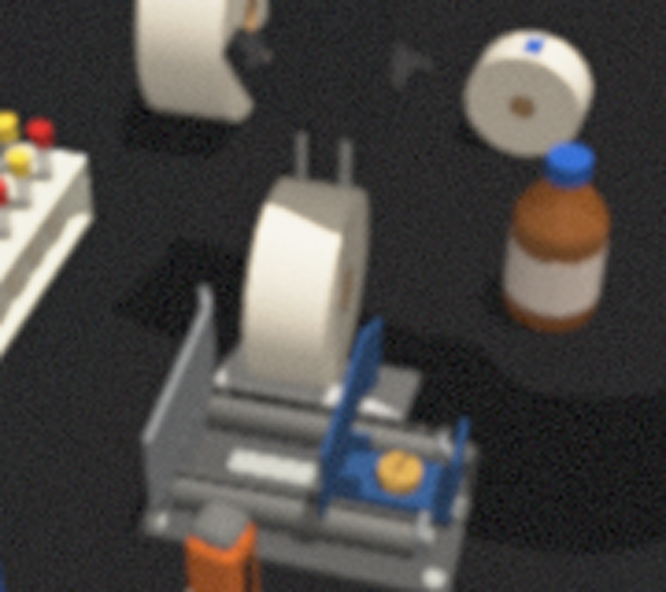

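Request:
play_rows([
  [-0.53, 0, -0.009, -0.009, 0],
  [-0.53, 0, -0.017, -0.018, 0],
  [-0.53, 0, -0.03, -0.02, 0],
  [-0.53, 0, -0.045, -0.024, 0],
  [-0.53, 0, -0.06, -0.03, 0],
  [-0.53, 0, -0.08, -0.036, 0],
  [-0.53, 0, -0.1, -0.045, 0],
  [-0.53, 0, -0.115, -0.055, 0],
  [-0.53, 0, -0.12, -0.057, 0],
  [-0.53, 0, -0.12, -0.057, 0],
])

```text
clock: 9.4
tcp_pos: [0.5397, -0.1062, 0.0452]
orientation: [0.01, 1.571, -0.011]
contact_force: [0.4, 0.5, -0.5]
grip_width: 0.0198
```

```bash
python3 look.py g2 -.01 .065
```

```text
(array([0.5384, 0.0066, 1.57  , 0.0654]), np.float64(0.0006619621543602905), 1133) [ 0.5401 -0.1053  0.0454] 9.45 [ 0.   0.1 -0.4]
```

View pics/g2.png

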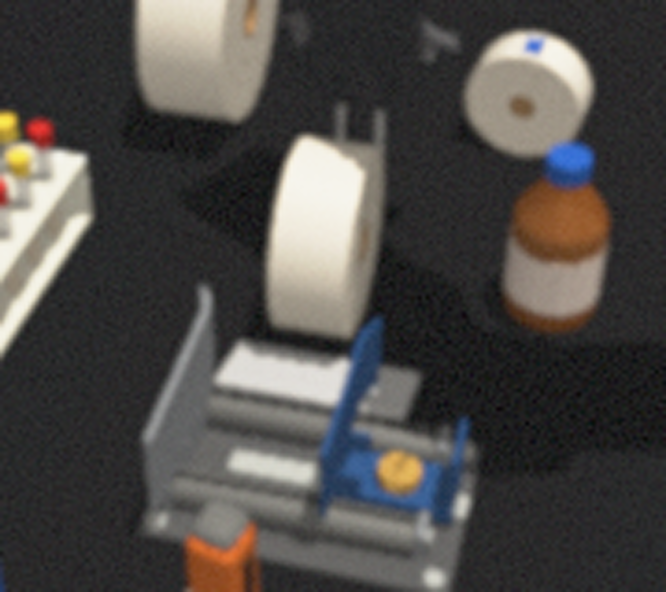

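Request:
play_rows([
  [-0.53, 0, 0.015, 0, 0],
  [-0.53, 0, 0.027, 0, 0],
  [-0.53, 0, 0.039, 0, 0],
  [-0.53, 0, 0.051, 0, 0],
  [-0.53, 0, 0.063, 0, 0],
  [-0.53, 0, 0.075, 0.003, 0],
  [-0.53, 0, 0.087, 0.008, 0],
  [-0.53, 0, 0.099, 0.013, 0],
  [-0.53, 0, 0.109, 0.017, 0],
])

```text
clock: 10.35
tcp_pos: [0.5426, -0.006, 0.0654]
orientation: [0.007, 1.563, -0.023]
contact_force: [-1.9, -29.5, 23.0]
grip_width: 0.02
```

```bash
python3 look.py g3 .075 .078
```

```text
(array([0.5415, 0.0677, 1.5639, 0.0749]), np.float64(0.000617125305283319), 1314) [ 0.5431 -0.0049  0.066 ] 10.4 [ -3.2 -24.1  19.8]
```

View pics/g3.png

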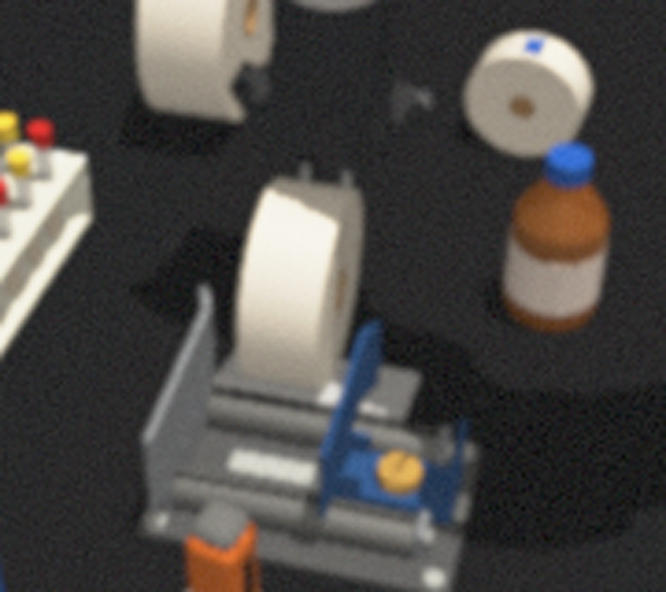

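Request:
play_rows([
  [-0.53, -0.001, 0.007, 0.011, 0],
  [-0.53, -0.001, 0.0165, 0.021, 0],
  [-0.53, -0.001, 0.027, 0.031, 0],
  [-0.53, -0.001, 0.0385, 0.0405, 0],
  [-0.53, -0.001, 0.051, 0.0485, 0],
])

```text
clock: 10.9
tcp_pos: [0.5421, 0.0507, 0.1139]
orientation: [0.011, 1.564, -0.015]
contact_force: [1.5, -7.4, 11.6]
grip_width: 0.02
```

```bash
python3 look.py g4 .1 .085
```

```text
(array([0.5418, 0.1072, 1.5563, 0.0884]), np.float64(0.0005713940806183343), 1479) [0.543  0.0537 0.115 ] 10.95 [-0.4 -9.5 22.5]
```

View pics/g4.png

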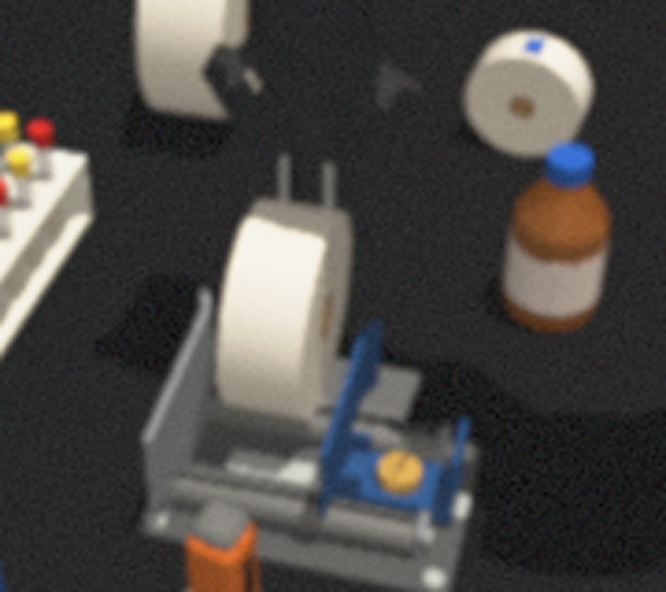

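Request:
play_rows([
  [-0.53, 0, 0.008, 0.002, 0],
  [-0.53, 0, 0.016, 0.003, 0],
  [-0.53, 0, 0.023, 0.003, 0],
  [-0.53, 0, 0.029, 0.002, 0],
  [-0.53, 0, 0.035, 0.001, 0],
])

```text
clock: 11.45
tcp_pos: [0.5384, 0.0902, 0.1115]
orientation: [0.009, 1.572, -0.009]
contact_force: [-0.2, -0.2, -0.3]
grip_width: 0.0198
```

```bash
python3 look.py g5 .15 .085
```

```text
(array([0.5451, 0.1702, 1.5471, 0.0851]), np.float64(0.0005833027008857461), 1729) [0.5383 0.0914 0.1111] 11.5 [-0.3  0.7 -0.4]
```

View pics/g5.png

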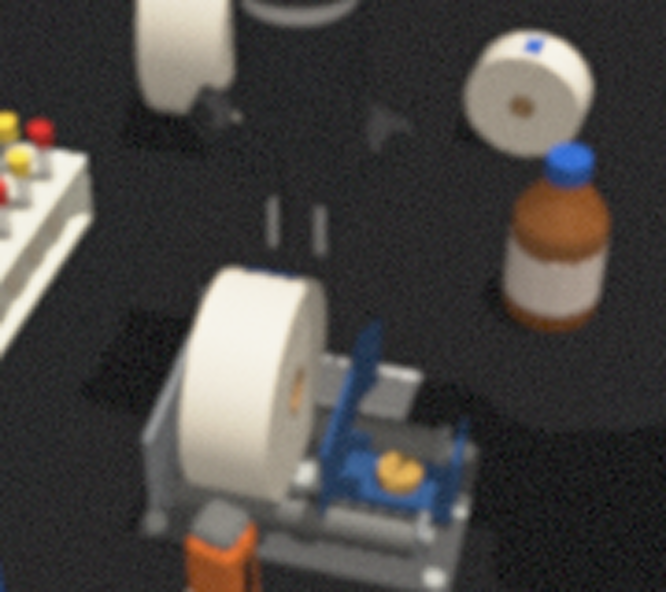

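```bash
python3 - <<'E'
from fit import *
s=r.grab_frame('side'); o=r.get_obs()
print(roll4([s],.545,.165,1.56,.083))
x,y,z=o['tcp_pos']; print(o['tcp_pos'],o['clock'])
for dz in (-.008,.005,.0215): print(dz,[np.round(proj(s,[x+a,y+.011,z+dz]),1) for a in (-.012,.012)])
C=cloud(s); X=C.reshape(-1,3); m=(abs(X[:,0]-x)<.04)&(abs(X[:,1]-y)<.03)&(X[:,2]>.08)&(X[:,2]<.25)
P=X[m]
for lo in np.arange(.09,.25,.01):
    k=(P[:,2]>=lo)&(P[:,2]<lo+.01)
    if k.any(): print(lo.round(3),k.sum(),P[k].min(0).round(3),P[k].max(0).round(3))
E
```

```text
(array([0.5448, 0.1735, 1.5644, 0.0864]), np.float64(0.0005167072949255336), 1705)
[0.53828647 0.09073022 0.11115557] 11.55
-0.008 [array([294.5, 227.4]), array([284.2, 225.7])]
0.005 [array([294.5, 223.1]), array([284.1, 221.4])]
0.0215 [array([294.5, 217.5]), array([284. , 215.9])]
0.09 4 [0.519 0.115 0.09 ] [0.52  0.117 0.099]
0.1 3 [0.519 0.115 0.104] [0.52  0.117 0.108]
0.11 2 [0.519 0.116 0.112] [0.519 0.116 0.115]
0.12 1 [0.526 0.1   0.13 ] [0.526 0.1   0.13 ]
0.13 32 [0.517 0.086 0.13 ] [0.558 0.103 0.14 ]
0.14 56 [0.513 0.082 0.14 ] [0.561 0.104 0.15 ]
0.15 54 [0.513 0.084 0.15 ] [0.561 0.104 0.159]
0.16 49 [0.513 0.083 0.16 ] [0.561 0.105 0.17 ]
0.17 93 [0.499 0.08  0.17 ] [0.578 0.106 0.18 ]
0.18 143 [0.498 0.078 0.18 ] [0.578 0.107 0.19 ]
0.19 77 [0.499 0.077 0.19 ] [0.578 0.109 0.2  ]
0.2 77 [0.513 0.081 0.2  ] [0.578 0.11  0.21 ]
0.21 93 [0.507 0.092 0.21 ] [0.578 0.11  0.22 ]
0.22 115 [0.5   0.099 0.22 ] [0.576 0.112 0.23 ]
0.23 181 [0.498 0.087 0.23 ] [0.578 0.112 0.24 ]
0.24 77 [0.499 0.086 0.24 ] [0.578 0.104 0.25 ]
```

```bash
python3 - <<'E'
from fit import *
s=r.grab_frame('side'); t=r.grab_frame('top'); o=r.get_obs()
im=s['pixels'][130:250,230:350].astype(float); im=np.clip(im*2.0,0,255).astype(np.uint8)
cv2.imwrite('pics/h1.png',cv2.resize(im,None,fx=5,fy=5,interpolation=cv2.INTER_CUBIC))
z=s['z_map'][130:250,230:350]; zz=np.clip((z-.5)/.6*255,0,255).astype(np.uint8); cv2.imwrite('pics/h1z.png',cv2.resize(zz,None,fx=5,fy=5,interpolation=cv2.INTER_NEAREST))
print(roll4([s],.545,.165,1.56,.083), roll4([s,t],.545,.165,1.56,.083))
E
```

```text
(array([0.5436, 0.1712, 1.5588, 0.0855]), np.float64(0.000537108846193679), 1681) (array([0.5437, 0.171 , 1.5579, 0.0853]), np.float64(0.000628427093671155), 1837)
```

View pics/h1.png

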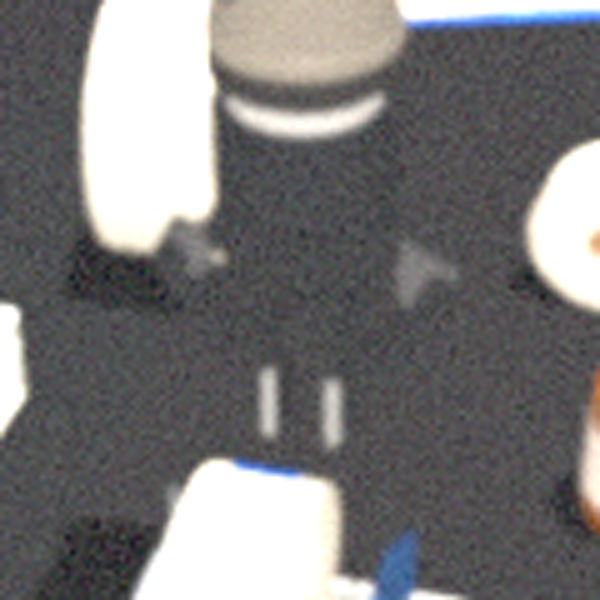

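View pics/h1z.png

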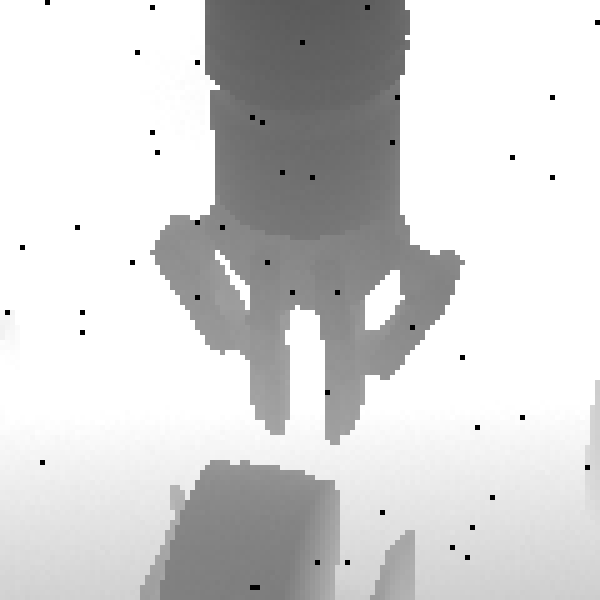

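Request:
play_rows([
  [-1, 0, -0.01, 0.04, 0],
  [-1, -0.02, 0, 0.085, 0],
  [-1, -0.055, 0.02, 0.115, 0],
  [-1, -0.09, 0.045, 0.115, 0],
  [-1, -0.125, 0.07, 0.105, 0],
  [-1, -0.143, 0.074, 0.07, 0],
  [-1, -0.143, 0.074, 0.07, 0],
])

```text
clock: 12.35
tcp_pos: [0.391, 0.1625, 0.1789]
orientation: [0.004, 1.578, -0.009]
contact_force: [-0.1, -0.6, 0.8]
grip_width: -0.0
```

```bash
python3 - <<'E'
from fit import *
s=r.grab_frame('side'); t=r.grab_frame('top'); o=r.get_obs()
print(roll4([s],.545,.165,1.56,.083), roll4([s,t],.545,.165,1.56,.083)); print(o['tcp_pos'],o['clock'])
x,y,z=o['tcp_pos']
C=cloud(s); X=C.reshape(-1,3); m=(abs(X[:,0]-x)<.06)&(abs(X[:,1]-y)<.04)&(X[:,2]>.05)&(X[:,2]<.35)
P=X[m]
for lo in np.arange(.05,.33,.01):
    k=(P[:,2]>=lo)&(P[:,2]<lo+.01)
    if k.any(): print(lo.round(3),k.sum(),P[k].min(0).round(3),P[k].max(0).round(3))
cv2.imwrite('pics/i1.png',cv2.resize(s['pixels'][150:350,230:430],None,fx=3,fy=3,interpolation=cv2.INTER_CUBIC))
E
```

```text
(array([0.5443, 0.1658, 1.5559, 0.0828]), np.float64(0.0005132074503451239), 1643) (array([0.5448, 0.1652, 1.5595, 0.083 ]), np.float64(0.0008298187765944237), 3001)
[0.39615921 0.16246434 0.18198978] 12.45
0.05 9 [0.421 0.161 0.052] [0.424 0.186 0.059]
0.06 27 [0.421 0.151 0.06 ] [0.425 0.186 0.066]
0.19 4 [0.385 0.171 0.197] [0.396 0.173 0.2  ]
0.2 49 [0.377 0.167 0.2  ] [0.404 0.174 0.21 ]
0.21 59 [0.376 0.166 0.21 ] [0.403 0.175 0.22 ]
0.22 58 [0.377 0.167 0.22 ] [0.403 0.175 0.23 ]
0.23 65 [0.366 0.153 0.23 ] [0.408 0.176 0.24 ]
0.24 143 [0.358 0.154 0.24 ] [0.425 0.178 0.25 ]
0.25 238 [0.348 0.151 0.25 ] [0.433 0.177 0.26 ]
0.26 190 [0.341 0.15  0.26 ] [0.441 0.181 0.27 ]
0.27 215 [0.337 0.151 0.27 ] [0.449 0.181 0.28 ]
0.28 311 [0.336 0.15  0.28 ] [0.452 0.182 0.29 ]
0.29 283 [0.336 0.157 0.29 ] [0.448 0.184 0.3  ]
0.3 263 [0.348 0.156 0.3  ] [0.432 0.184 0.31 ]
0.31 81 [0.351 0.158 0.31 ] [0.43  0.175 0.32 ]
0.32 96 [0.354 0.166 0.32 ] [0.428 0.201 0.33 ]
0.33 213 [0.354 0.169 0.33 ] [0.427 0.201 0.34 ]
```

View pics/i1.png

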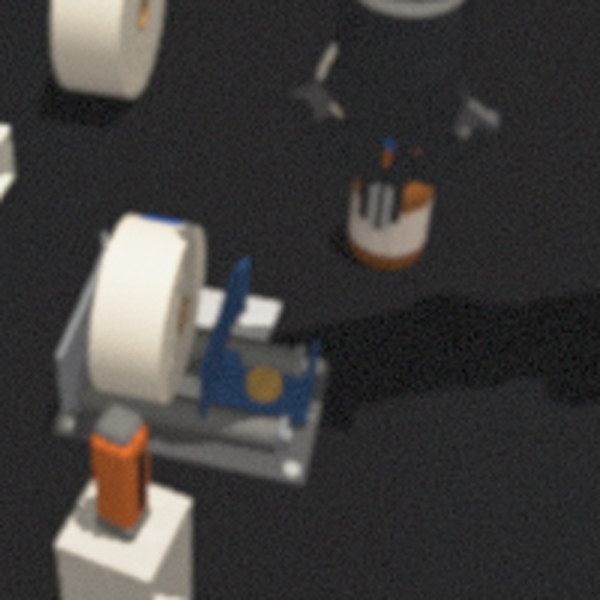

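Request:
play_rows([
  [-1, 0, 0.002, -0.045, 0],
  [-1, 0, 0.003, -0.09, 0],
  [-1, 0, 0.003, -0.13, 0],
  [-1, 0, 0.003, -0.156, 0],
  [-1, 0.007, 0.003, -0.156, 0],
  [-1, 0.014, 0.003, -0.156, 0],
  [-1, 0.022, 0.003, -0.156, 0],
  [-1, 0.03, 0.003, -0.156, 0],
])

```text
clock: 13.25
tcp_pos: [0.4275, 0.1662, 0.0272]
orientation: [0.011, 1.569, -0.009]
contact_force: [-2.3, -1.2, 0.6]
grip_width: -0.0003
```

```bash
python3 - <<'E'
from fit import *
s=r.grab_frame('side'); t=r.grab_frame('top'); o=r.get_obs()
print(roll4([s],.545,.165,1.56,.083)); print(o['tcp_pos'],o['clock'],o['contact_force'])
cv2.imwrite('pics/i2.png',cv2.resize(s['pixels'][200:320,230:380],None,fx=4.5,fy=4.5,interpolation=cv2.INTER_CUBIC))
E
```

```text
(array([0.5437, 0.1659, 1.5488, 0.0829]), np.float64(0.0006582135614923153), 1754)
[0.42878926 0.16677728 0.02718529] 13.35 [-0.00785601 -0.06147676  0.02411206]
```

View pics/i2.png

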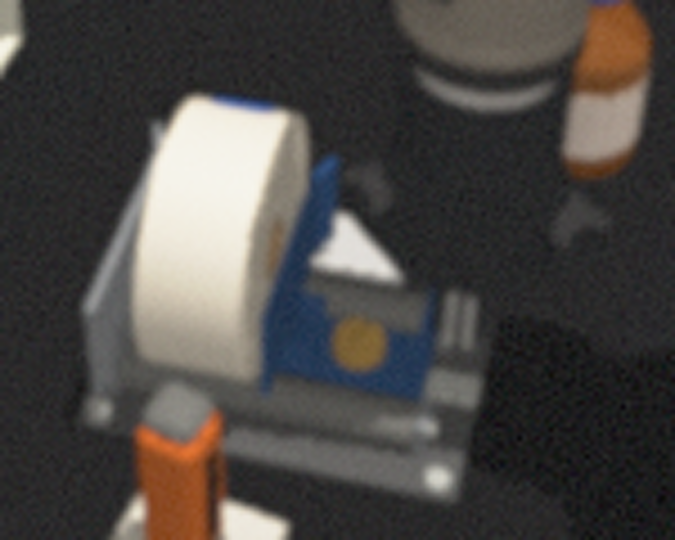

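Request:
play_rows([
  [-1, 0.005, 0, 0, 0],
  [-1, 0.01, 0, 0, 0],
  [-1, 0.015, 0, 0, 0],
  [-1, 0.019, 0, 0, 0],
  [-1, 0.022, 0, 0, 0],
  [-1, 0.025, 0, 0, 0],
  [-1, 0.027, 0, 0, 0],
  [-1, 0.027, 0, 0, 0],
])

```text
clock: 14.15
tcp_pos: [0.4529, 0.1663, 0.0257]
orientation: [0.009, 1.571, -0.009]
contact_force: [-4.1, 2.4, 2.8]
grip_width: -0.0
```

```bash
cat > g.py <<'E'
from fit import *
import sys
def guide(s,t):
    for n,p in (('s',s),('t',t)):
        C=cloud(p); X=C.reshape(-1,3); b=p['pixels'].reshape(-1,3).astype(int); bl=(b[:,0]>b[:,2]+25)&(b[:,0]>45)
        m=bl&(X[:,0]>.4)&(X[:,0]<.57)&(X[:,1]>.1)&(X[:,1]<.23); Y=X[m]
        hi=Y[(Y[:,2]>.068)&(Y[:,2]<.09)&(abs(Y[:,1]-.163)<.05)&(Y[:,0]>.47)]
        if len(hi)>3: print(n,'plate x',np.percentile(hi[:,0],[5,50,95]).round(4),len(hi))
s=r.grab_frame('side'); t=r.grab_frame('top'); o=r.get_obs()
print(roll4([s],.56,.165,1.56,.083)); print(roll4([s,t],.56,.165,1.56,.083));print(o['tcp_pos'],o['clock'],o['contact_force'])
guide(s,t)
cv2.imwrite(f'pics/{sys.argv[1]}.png',cv2.resize(s['pixels'][200:320,230:380],None,fx=4.5,fy=4.5,interpolation=cv2.INTER_CUBIC))
cv2.imwrite(f'pics/{sys.argv[1]}t.png',cv2.resize(t['pixels'][180:300,190:310],None,fx=5,fy=5,interpolation=cv2.INTER_CUBIC))
E
python3 g.py i3
```

```text
(array([0.5637, 0.1656, 1.5478, 0.0827]), np.float64(0.0006825197578626818), 1621)
(array([0.5643, 0.1651, 1.5523, 0.0828]), np.float64(0.0008264116697397628), 2837)
[0.45285061 0.16624048 0.02570085] 14.25 [-3.96388131  0.85431592  1.28744207]
s plate x [0.5337 0.5353 0.5367] 103
t plate x [0.5363 0.5378 0.5407] 78
```

View pics/i3.png

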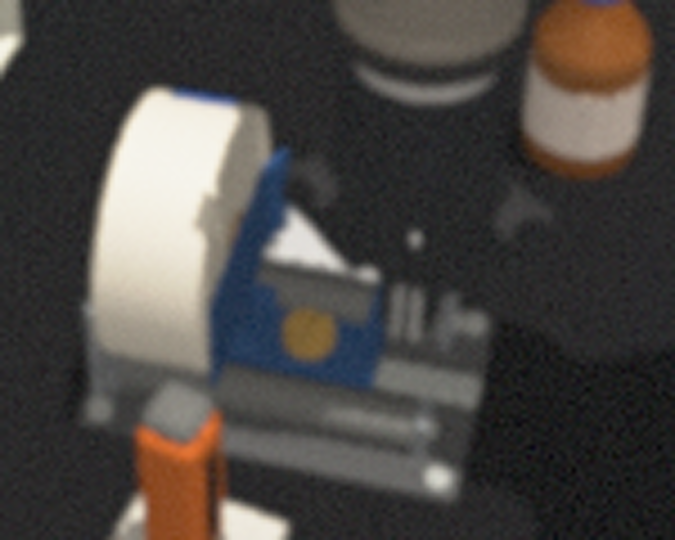

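Request:
play_rows([
  [-1, 0.002, 0, 0, 0],
  [-1, 0.004, 0, 0, 0],
  [-1, 0.006, 0, 0, 0],
  [-1, 0.007, 0, 0, 0],
])

```text
clock: 14.65
tcp_pos: [0.4527, 0.166, 0.0248]
orientation: [0.008, 1.585, -0.009]
contact_force: [-23.4, 2.1, 20.6]
grip_width: -0.0001
```

```bash
python3 g.py i4
```

```text
(array([0.5638, 0.1655, 1.551 , 0.0828]), np.float64(0.0006719374236840316), 1652)
(array([0.5643, 0.165 , 1.5544, 0.083 ]), np.float64(0.0008123835810552038), 2831)
[0.45269216 0.16592867 0.02469664] 14.75 [-21.41691062   1.53379878  17.27320204]
s plate x [0.5341 0.5354 0.5364] 102
t plate x [0.5363 0.537  0.5395] 39
```

Request:
play_rows([
  [-1, -0.02, 0, 0, 0],
  [-1, -0.036, 0, 0.01, 0],
  [-1, -0.036, 0, 0.055, 0],
  [-1, -0.03, 0.02, 0.1, 0],
  [-0.5, -0.01, 0.05, 0.14, 0],
  [0, 0.01, 0.09, 0.175, 0],
  [0.3, 0.02, 0.12, 0.2, 0],
])

```text
clock: 15.45
tcp_pos: [0.4821, 0.2864, 0.2279]
orientation: [0.013, 1.567, -0.009]
contact_force: [1.6, 0.8, -0.7]
grip_width: 0.0433
```

```bash
cat > drv.py <<'E'
from fit import *
import pickle
s,t=pickle.load(open('f0.pkl','rb'))
def pts(p,z0=.115,z1=.195):
    C=cloud(p); X=C.reshape(-1,3); b=p['pixels'].reshape(-1,3).astype(int)
    orange=(b[:,2]>b[:,0]+50)&(b[:,2]>80)
    m=orange&(abs(X[:,0]-.506)<.05)&(abs(X[:,1]-.362)<.05)&(X[:,2]>z0)&(X[:,2]<z1); return X[m]
def fit(P,half=.013):
    def f(q):
        dx=P[:,0]-q[0];dy=P[:,1]-q[1]; c,s_=np.cos(q[2]),np.sin(q[2])
        a=abs(dx*c+dy*s_)-half; b=abs(-dx*s_+dy*c)-half
        return np.where((a<0)&(b<0),np.maximum(a,b),np.hypot(np.maximum(a,0),np.maximum(b,0)))
    best=None
    for y0 in np.radians([0,20,40,60,-20]):
        o=least_squares(f,[.507,.362,y0],loss='soft_l1',f_scale=.001)
        if best is None or o.cost<best.cost: best=o
    return best.x[:2].round(4),np.degrees(best.x[2]).round(1)%90,np.median(abs(best.fun)),len(P)
for ps in ([s],[t],[s,t]):
    print(fit(np.vstack([pts(p) for p in ps])))
# stand
for n,p in (('s',s),('t',t)):
    X=cloud(p).reshape(-1,3); m=(abs(X[:,0]-.503)<.06)&(abs(X[:,1]-.36)<.06)&(X[:,2]>.1)&(X[:,2]<.115); Y=X[m]
    rect=cv2.minAreaRect(Y[:,:2].astype(np.float32)*1000); print(n,rect,len(Y))
u0,v0,w,h=235,270,80,110
cv2.imwrite('pics/drv.png',cv2.resize(s['pixels'][v0:v0+h,u0:u0+w],None,fx=5.4,fy=5.4,interpolation=cv2.INTER_CUBIC))
E
python3 drv.py; python3 g.py i5
```

```text
(array([0.507 , 0.3616]), np.float64(76.0), np.float64(0.0006868303825395428), 463)
(array([0.5093, 0.3611]), np.float64(78.8), np.float64(0.0006174124663286028), 140)
(array([0.5071, 0.3616]), np.float64(74.3), np.float64(0.0006737870884360522), 603)
s ((506.3917541503906, 363.04864501953125), (61.5439338684082, 61.12238311767578), 80.5226058959961) 780
t ((507.8460998535156, 360.34918212890625), (61.09234619140625, 59.88131332397461), 80.66124725341797) 492
(array([0.5624, 0.1656, 1.5387, 0.0828]), np.float64(0.0009968069738191627), 1560)
(array([0.5634, 0.1651, 1.5479, 0.0829]), np.float64(0.0009866647513927498), 2904)
[0.48407154 0.29274672 0.22983922] 15.55 [ 0.32278961  0.24207084 -0.08189243]
s plate x [0.5345 0.5356 0.5384] 130
t plate x [0.5363 0.5379 0.5408] 114
```

View pics/drv.png

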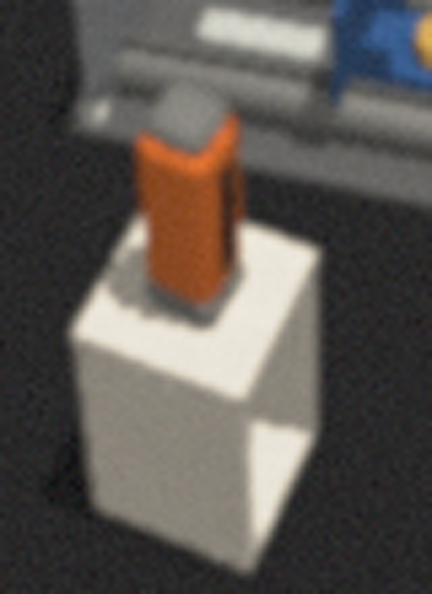

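View pics/i5t.png

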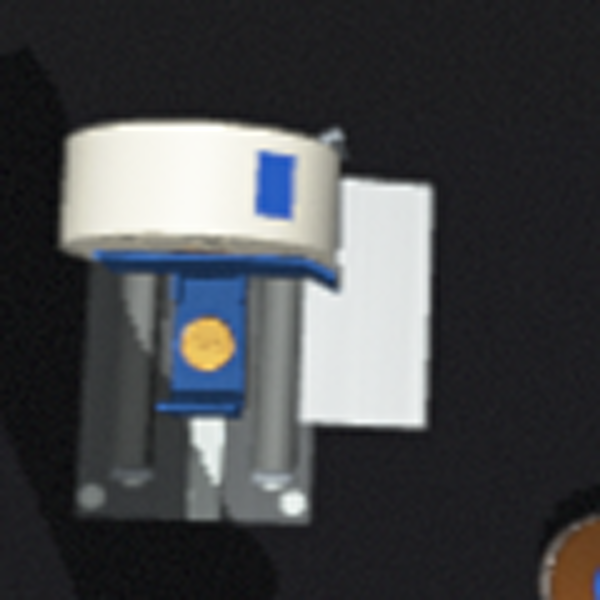

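View pics/i5.png

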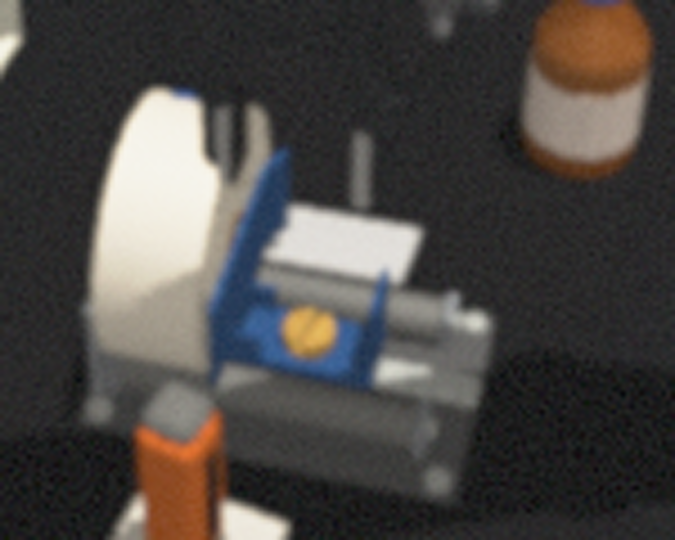

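```bash
python3 - <<'E'
from fit import *
from scipy.spatial.transform import Rotation as Ro
s=r.grab_frame('side'); t=r.grab_frame('top'); o=r.get_obs()
import pickle; pickle.dump((s,t),open('f2.pkl','wb'))
R=Ro.from_rotvec(o['orientation']).as_matrix(); print(o['tcp_pos'].round(4),'jaw',np.degrees(np.arctan2(R[1,2],R[0,2])))
for n,p in (('s',s),('t',t)):
    b=p['pixels'].astype(int); m=((b[...,2]>b[...,0]+60)&(b[...,1]>b[...,0]+30)&(b[...,2]>110)).astype(np.uint8)
    C=cloud(p); m&=((abs(C[...,0]-.5)<.03)&(abs(C[...,1]-.165)<.03)&(C[...,2]<.05)).astype(np.uint8)
    M=cv2.moments(m,True); u,v=M['m10']/M['m00'],M['m01']/M['m00']; print(n,M['m00'],(u,v),atz(p,u,v,.0295).round(4))
    # hull centroid
    pts=cv2.findNonZero(m); h=cv2.convexHull(pts); (e,ax,an)=cv2.fitEllipse(h); print(' ell',e,ax,an,atz(p,*e,.0295).round(4))
    # slot rectified patch at z=.03
    N=300; xs=np.linspace(-.018,.018,N); X0=atz(p,*e,.0295); 
    mapx=np.zeros((N,N),np.float32);mapy=mapx.copy()
    for i,a in enumerate(xs):
        for j,c in enumerate(xs):
            u_,v_=proj(p,[X0[0]-a,X0[1]-c,.0295]); mapx[i,j]=u_;mapy[i,j]=v_
    cv2.imwrite(f'pics/slot_{n}.png',cv2.remap(p['pixels'],mapx,mapy,cv2.INTER_CUBIC))
a=cv2.imread('pics/slot_s.png');b=cv2.imread('pics/slot_t.png');cv2.imwrite('pics/slot.png',np.hstack([a,b]))
for l in ('screw_slot',):
    for n,p in (('s',s),('t',t)): print([(d['conf'],atz(p,d['position'][0]*560,d['position'][1]*420,.024).round(4)[:2]) for d in r.pinpoint(p,l)[:2]])
E
```

```text
[0.4811 0.2863 0.2259] jaw -0.6285724974047593
s 95.0 (298.2, 273.0315789473684) [0.5013 0.1694 0.0295]
 ell (298.2991638183594, 273.028076171875) (10.347208023071289, 10.893926620483398) 58.106727600097656 [0.5011 0.1694 0.0295]
t 79.0 (231.1012658227848, 248.44303797468353) [0.5026 0.1653 0.0295]
 ell (231.03866577148438, 248.41883850097656) (9.507367134094238, 9.768238067626953) 59.37242126464844 [0.5026 0.1654 0.0295]
[(0.72, array([0.536 , 0.2776])), (0.66, array([0.5012, 0.167 ]))]
[(0.58, array([0.4975, 0.1727]))]
```

View pics/slot.png

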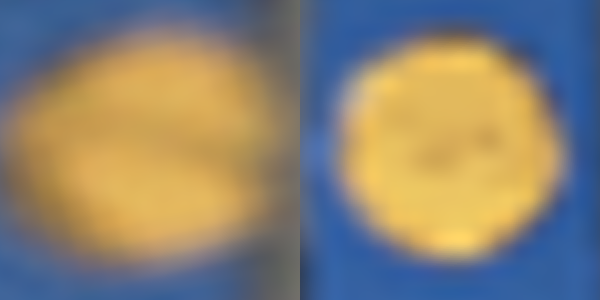

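```bash
python3 - <<'E'
from fit import *
acc=0;n=10
for i in range(n):
    p=r.grab_frame('side'); acc=acc+p['pixels'].astype(float)
img=(acc/n)
N=400; xs=np.linspace(-.018,.018,N); X0=np.array([.5012,.1694])
A,B=np.meshgrid(xs,xs,indexing='ij')
f,cx,cy=K(p); Q=np.stack([X0[0]-A,X0[1]-B,np.full_like(A,.0295)],-1)@np.array(p['R']).T+np.array(p['t'])
mx=(Q[...,0]/Q[...,2]*f+cx).astype(np.float32);my=(Q[...,1]/Q[...,2]*f+cy).astype(np.float32)
out=cv2.remap(img.astype(np.float32),mx,my,cv2.INTER_CUBIC); g=out[...,1]; 
mask=np.hypot(A,B)<.0105
lo,hi=np.percentile(g[mask],[1,99]); cv2.imwrite('pics/slot2.png',np.clip((out-30)*1.3,0,255).astype(np.uint8))
# line integral minimal
best=[]
for az in np.arange(55,130,1):
    d=np.radians(az); # coordinates world dx=-A, dy=-B
    perp=-(-A)*np.sin(d)+(-B)*np.cos(d)
    for off in np.arange(-.003,.0031,.0005):
        k=mask&(abs(perp-off)<.0012); k2=mask&(abs(perp-off)>.003)&(abs(perp-off)<.006)
        best.append((g[k].mean()-g[k2].mean(),az,off))
best.sort(); print(best[:6])
for az in range(60,125,5): print(az,min(b for b in best if b[1]==az))
E
```

```text
[(np.float32(-14.952728), np.int64(75), np.float64(-0.0015)), (np.float32(-14.945068), np.int64(74), np.float64(-0.0015)), (np.float32(-14.939377), np.int64(76), np.float64(-0.0015)), (np.float32(-14.891174), np.int64(73), np.float64(-0.0015)), (np.float32(-14.838669), np.int64(77), np.float64(-0.0015)), (np.float32(-14.827499), np.int64(76), np.float64(-0.001))]
60 (np.float32(-11.065292), np.int64(60), np.float64(-0.002))
65 (np.float32(-12.956879), np.int64(65), np.float64(-0.0015))
70 (np.float32(-14.474304), np.int64(70), np.float64(-0.0015))
75 (np.float32(-14.952728), np.int64(75), np.float64(-0.0015))
80 (np.float32(-14.552841), np.int64(80), np.float64(-0.001))
85 (np.float32(-13.327957), np.int64(85), np.float64(-0.001))
90 (np.float32(-11.2934265), np.int64(90), np.float64(-0.001))
95 (np.float32(-9.002808), np.int64(95), np.float64(-0.0005))
100 (np.float32(-6.6115875), np.int64(100), np.float64(-0.0005))
105 (np.float32(-4.6856537), np.int64(105), np.float64(0.0005))
110 (np.float32(-3.7066193), np.int64(110), np.float64(0.0015000000000000005))
115 (np.float32(-3.1626282), np.int64(115), np.float64(0.0024999999999999996))
120 (np.float32(-2.6627502), np.int64(120), np.float64(0.0024999999999999996))
```

View pics/slot2.png

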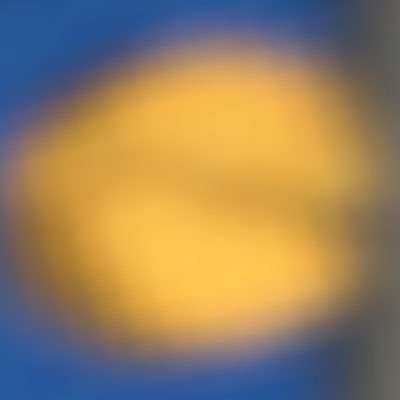

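Request:
play_rows([
  [0.4, 0.01, 0.025, 0, -0.08],
  [0.4, 0.02, 0.05, 0, -0.16],
  [0.4, 0.027, 0.074, 0, -0.24],
  [0.4, 0.027, 0.074, 0, -0.24],
  [0.4, 0.027, 0.074, -0.02, -0.24],
])

```text
clock: 16.75
tcp_pos: [0.5083, 0.3608, 0.207]
orientation: [0.198, 1.558, -0.194]
contact_force: [0.7, -1.0, -0.1]
grip_width: 0.06
```

```bash
python3 - <<'E'
from fit import *
from scipy.spatial.transform import Rotation as Ro
s=r.grab_frame('side'); t=r.grab_frame('top'); o=r.get_obs()
R=Ro.from_rotvec(o['orientation']).as_matrix(); print(o['tcp_pos'].round(4),'jaw',np.degrees(np.arctan2(R[1,2],R[0,2])),o['grip_width'],o['clock'])
x,y,z=o['tcp_pos']
cv2.imwrite('pics/j1.png',cv2.resize(s['pixels'][230:400,200:350],None,fx=4,fy=3.5,interpolation=cv2.INTER_CUBIC))
X=cloud(s).reshape(-1,3); m=(abs(X[:,0]-x)<.07)&(abs(X[:,1]-y)<.04)&(X[:,2]>.19)&(X[:,2]<.3); P=X[m]
for lo in np.arange(.19,.29,.01):
    k=(P[:,2]>=lo)&(P[:,2]<lo+.01)
    if k.any(): print(lo.round(3),k.sum(),P[k].min(0).round(3),P[k].max(0).round(3))
E
```

```text
[0.5053 0.3584 0.2032] jaw -14.41057631968327 0.05999180953830388 16.85
0.19 89 [0.493 0.35  0.19 ] [0.519 0.376 0.2  ]
0.2 115 [0.496 0.352 0.2  ] [0.517 0.374 0.205]
0.22 1 [0.535 0.348 0.229] [0.535 0.348 0.229]
0.23 72 [0.468 0.344 0.23 ] [0.55 0.38 0.24]
0.24 116 [0.463 0.343 0.24 ] [0.551 0.38  0.25 ]
0.25 121 [0.463 0.342 0.25 ] [0.551 0.381 0.26 ]
0.26 104 [0.465 0.341 0.26 ] [0.55  0.382 0.27 ]
0.27 157 [0.445 0.344 0.27 ] [0.57  0.387 0.28 ]
0.28 349 [0.444 0.336 0.28 ] [0.57  0.388 0.29 ]
```

View pics/j1.png

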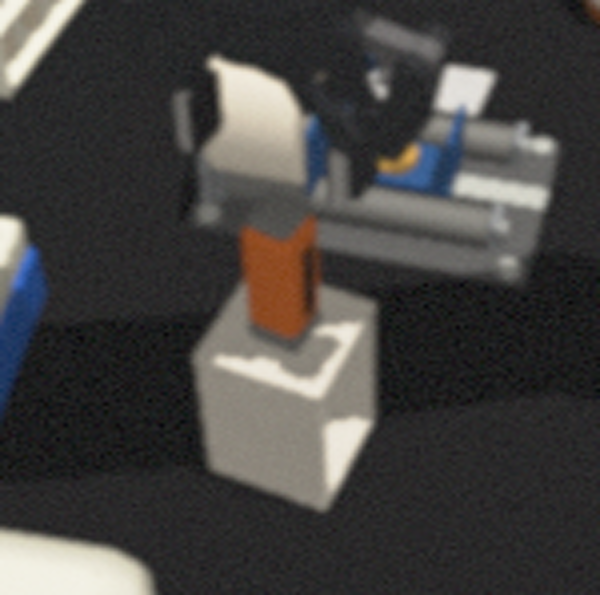

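Request:
play_rows([
  [0.4, 0, 0, -0.035, 0],
  [0.4, 0, 0, -0.065, 0],
  [0.4, 0, 0, -0.076, 0],
  [0.4, 0, 0, -0.076, 0],
  [-1, 0, 0, -0.076, 0],
  [-1, 0, 0, -0.076, 0],
  [-1, 0, 0, -0.076, 0],
  [-1, 0, 0, -0.076, 0],
], force=50)

```text
clock: 17.65
tcp_pos: [0.5078, 0.36, 0.131]
orientation: [0.2, 1.56, -0.196]
contact_force: [-0.6, -1.4, 7.1]
grip_width: 0.0255
```

```bash
python3 - <<'E'
from fit import *
from scipy.spatial.transform import Rotation as Ro
s=r.grab_frame('side'); o=r.get_obs()
R=Ro.from_rotvec(o['orientation']).as_matrix(); print(o['tcp_pos'].round(4),'jaw',np.degrees(np.arctan2(R[1,2],R[0,2])),o['grip_width'],o['clock'],o['contact_force'],o['moment'])
cv2.imwrite('pics/j2.png',cv2.resize(s['pixels'][230:400,200:350],None,fx=4,fy=3.5,interpolation=cv2.INTER_CUBIC))
E
```

```text
[0.5078 0.36   0.131 ] jaw -14.443654867006126 0.025642387632188738 17.7 [-0.21496766 -0.13080964  6.39643409] [-0.16437877  0.22843076 -0.02670278]
```

View pics/j2.png

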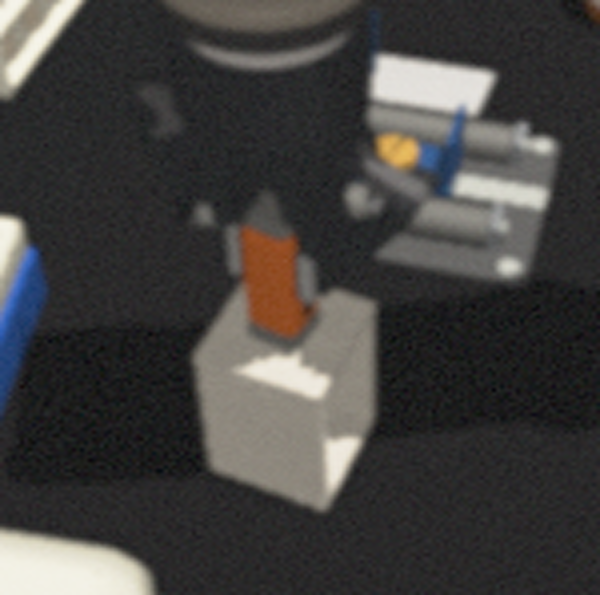

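Request:
play_rows([
  [-1, 0, 0, 0.02, 0],
  [-1, 0, 0, 0.05, 0],
  [-1, 0, 0, 0.085, 0],
  [-1, 0, 0, 0.12, 0],
  [-1, 0, 0, 0.14, 0],
  [-1, 0, -0.03, 0.14, 0],
  [-1, 0, -0.06, 0.14, 0],
  [-1, 0, -0.06, 0.14, 0],
  [-1, 0, -0.06, 0.14, 0],
])

```text
clock: 18.6
tcp_pos: [0.5068, 0.299, 0.2698]
orientation: [0.2, 1.562, -0.198]
contact_force: [-0.2, 0.6, 0.5]
grip_width: 0.0257
```

```bash
python3 - <<'E'
from fit import *
from scipy.spatial.transform import Rotation as Ro
s=r.grab_frame('side'); t=r.grab_frame('top'); o=r.get_obs()
R=Ro.from_rotvec(o['orientation']).as_matrix(); print(o['tcp_pos'].round(4),'jaw',np.degrees(np.arctan2(R[1,2],R[0,2])),o['grip_width'],o['clock'],o['contact_force'])
x,y,z=o['tcp_pos']
for dz in (-.123,-.106,-.022): print(dz,proj(s,[x,y,z+dz]),proj(t,[x,y,z+dz]))
u,v=map(int,proj(s,[x,y,z-.1]))
cv2.imwrite('pics/k1.png',cv2.resize(s['pixels'][v-50:v+50,u-60:u+60],None,fx=6,fy=6,interpolation=cv2.INTER_CUBIC)); print(u-60,v-50)
zz=s['z_map'][v-50:v+50,u-60:u+60]; cv2.imwrite('pics/k1z.png',cv2.resize(np.clip((zz-.4)/.5*255,0,255).astype(np.uint8),None,fx=6,fy=6,interpolation=cv2.INTER_NEAREST))
for l in ('driver_tip','driver_grip'):
    for n,p in (('s',s),('t',t)): print(l,n,[(round(d['conf'],2),np.round([d['position'][0]*560,d['position'][1]*420],1)) for d in r.pinpoint(p,l)[:2]])
E
```

```text
[0.5064 0.3006 0.2694] jaw -14.364670563296373 0.025520258260967675 18.7 [-0.96340706  0.44972747 -2.37362083]
-0.123 (np.float64(279.8624116887632), np.float64(282.7579084290475)) (np.float64(164.53384994002226), np.float64(240.62698292745904))
-0.106 (np.float64(279.66825558037726), np.float64(276.5584036246907)) (np.float64(162.4099969300689), np.float64(239.72517164640126))
-0.022 (np.float64(278.61438785501565), np.float64(242.90786292910772)) (np.float64(150.57788028112938), np.float64(234.7011251503402))
219 224
driver_tip s [(0.76, array([280.4, 283.5])), (0.28, array([268. , 250.2]))]
driver_tip t [(0.7, array([161.1, 238.3]))]
driver_grip s [(0.7, array([276.1, 226.4]))]
driver_grip t [(0.71, array([142.2, 228.9])), (0.33, array([162.9, 236.9]))]
```

View pics/k1.png

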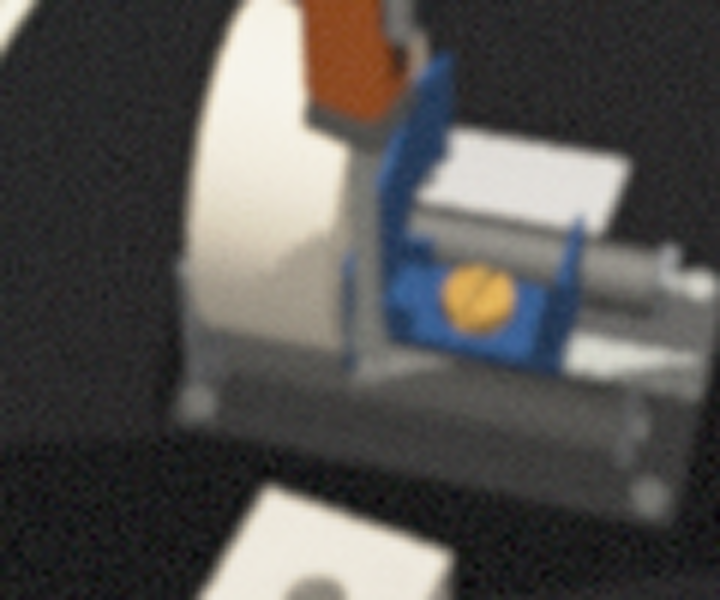

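View pics/k1z.png

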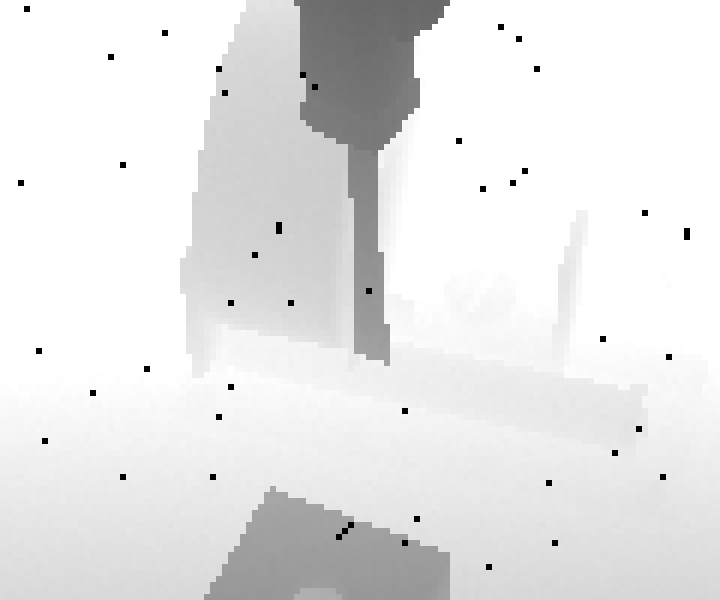

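Request:
play_rows([
  [-1, 0, 0.01, 0, 0.14],
  [-1, 0, 0.02, 0, 0.28],
  [-1, 0, 0.03, 0, 0.42],
  [-1, 0, 0.03, 0, 0.524],
  [-1, 0, 0.03, 0, 0.524],
  [-1, 0, 0.03, 0, 0.524],
])

```text
clock: 19.5
tcp_pos: [0.5068, 0.3294, 0.2691]
orientation: [-0.211, 1.561, 0.211]
contact_force: [0.0, -1.0, -1.2]
grip_width: 0.0252
```

```bash
python3 - <<'E'
from fit import *
from scipy.spatial.transform import Rotation as Ro
s=r.grab_frame('side'); o=r.get_obs()
R=Ro.from_rotvec(o['orientation']).as_matrix(); print(o['tcp_pos'].round(4),'jaw',np.degrees(np.arctan2(R[1,2],R[0,2])),o['grip_width'],o['clock'],o['contact_force'])
x,y,z=o['tcp_pos']
u,v=map(int,proj(s,[x,y,z-.1]))
cv2.imwrite('pics/k2.png',cv2.resize(s['pixels'][v-30:v+30,u-40:u+40],None,fx=8,fy=8,interpolation=cv2.INTER_CUBIC)); print(u-40,v-30)
zz=s['z_map'][v-30:v+30,u-40:u+40]; cv2.imwrite('pics/k2z.png',cv2.resize(np.clip((zz-.4)/.4*255,0,255).astype(np.uint8),None,fx=8,fy=8,interpolation=cv2.INTER_NEAREST))
E
```

```text
[0.5068 0.3293 0.2692] jaw 15.418091779497324 0.025658303002878254 19.55 [-0.5987266   0.15889736 -1.76607609]
235 256
```

View pics/k2.png

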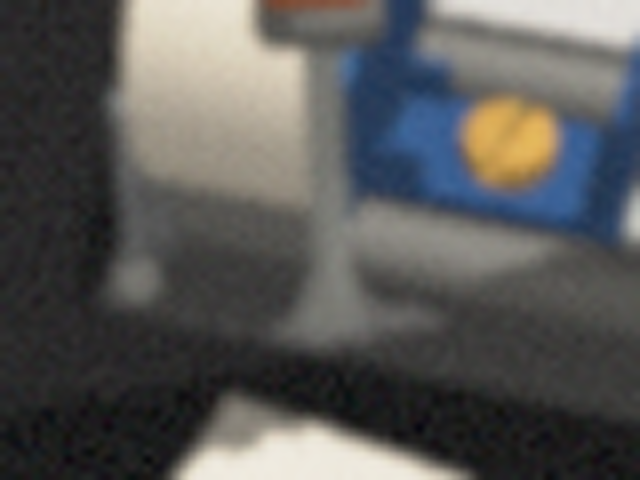

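View pics/k2z.png

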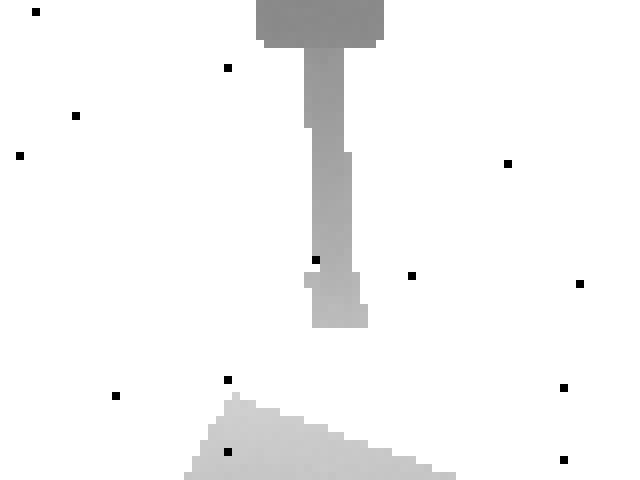

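Request:
play_rows([
  [-1, 0, -0.04, 0, 0.14],
  [-1, 0, -0.08, 0, 0.28],
  [-1, -0.001, -0.12, 0, 0.42],
  [-1, -0.002, -0.155, 0, 0.56],
  [-1, -0.003, -0.164, 0, 0.7],
  [-1, -0.004, -0.164, 0, 0.84],
  [-1, -0.004, -0.164, 0, 0.98],
  [-1, -0.004, -0.164, 0, 1.058],
  [-1, -0.004, -0.164, 0, 1.058],
  [-1, -0.004, -0.164, 0, 1.058],
])

```text
clock: 20.55
tcp_pos: [0.5028, 0.1653, 0.2693]
orientation: [-1.027, 1.315, 1.027]
contact_force: [0.1, 0.3, -0.8]
grip_width: 0.0252
```

```bash
cat > m.py <<'E'
from fit import *
import sys
from scipy.spatial.transform import Rotation as Ro
s=r.grab_frame('side'); t=r.grab_frame('top'); o=r.get_obs()
R=Ro.from_rotvec(o['orientation']).as_matrix(); print(o['tcp_pos'].round(4),'jaw',np.degrees(np.arctan2(R[1,2],R[0,2])).round(1),o['grip_width'].round(4),round(o['clock'],2),o['contact_force'].round(1),o['moment'].round(2),o['joints'].round(2))
x,y,z=o['tcp_pos']
print('pred tip',np.round(proj(s,[x,y,z-.123]),1),np.round(proj(t,[x,y,z-.123]),1))
for l in ('driver_tip','screw_slot'):
    for n,p in (('s',s),('t',t)): print(l,n,[(round(d['conf'],2),np.round([d['position'][0]*560,d['position'][1]*420],1)) for d in r.pinpoint(p,l)[:2]])
u,v=map(int,proj(s,[x,y,z-.11])); 
cv2.imwrite(f'pics/{sys.argv[1]}.png',cv2.resize(s['pixels'][v-40:v+40,u-50:u+50],None,fx=7,fy=7,interpolation=cv2.INTER_CUBIC)); print(u-50,v-40)
u,v=map(int,proj(t,[x,y,z-.11])); 
cv2.imwrite(f'pics/{sys.argv[1]}t.png',cv2.resize(t['pixels'][v-40:v+40,u-50:u+50],None,fx=7,fy=7,interpolation=cv2.INTER_CUBIC)); print(u-50,v-40)
import pickle; pickle.dump((s,t,o),open(f'{sys.argv[1]}.pkl','wb'))
E
python3 m.py l1
```

```text
Traceback (most recent call last):
  File "m.py", line 5, in <module>
    R=Ro.from_rotvec(o['orientation']).as_matrix(); print(o['tcp_pos'].round(4),'jaw',np.degrees(np.arctan2(R[1,2],R[0,2])).round(1),o['grip_width'].round(4),round(o['clock'],2),o['contact_force'].round(1),o['moment'].round(2),o['joints'].round(2))
                                                                                                                                     ^^^^^^^^^^^^^^^^^^^^^
AttributeError: 'float' object has no attribute 'round'
```

Lower while at it: tip from 0.146 to about 0.05 above the screw, then measure.

Request:
play_rows([
  [-1, 0, 0, -0.03, 0],
  [-1, 0, 0, -0.06, 0],
  [-1, 0, 0, -0.085, 0],
  [-1, 0, 0, -0.095, 0],
  [-1, 0, 0, -0.095, 0],
  [-1, 0, 0, -0.095, 0],
])

```text
clock: 21.25
tcp_pos: [0.5035, 0.1657, 0.1752]
orientation: [-1.03, 1.312, 1.029]
contact_force: [1.2, 0.9, -0.8]
grip_width: 0.0255
```

```bash
sed -i "s/o\['grip_width'\].round(4)/round(o['grip_width'],4)/" m.py; python3 m.py l1
```

```text
[0.5038 0.1659 0.1757] jaw 76.2 0.0257 21.35 [-0.3 -0.  -1.2] [ 0.   -0.   -0.01] [-0.87  0.31  0.53  1.97 -0.19  0.91  1.09]
pred tip [297.6 264.7] [229.8 247. ]
driver_tip s [(0.77, array([299.7, 265.5]))]
driver_tip t [(0.15, array([139.3, 244.4]))]
screw_slot s [(0.41, array([297.9, 275.7]))]
screw_slot t []
247 220
179 206
```

View pics/l1.png

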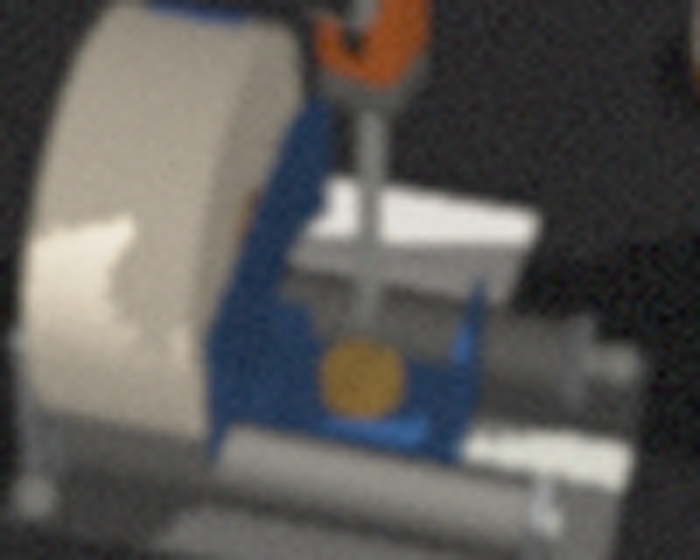

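View pics/l1t.png

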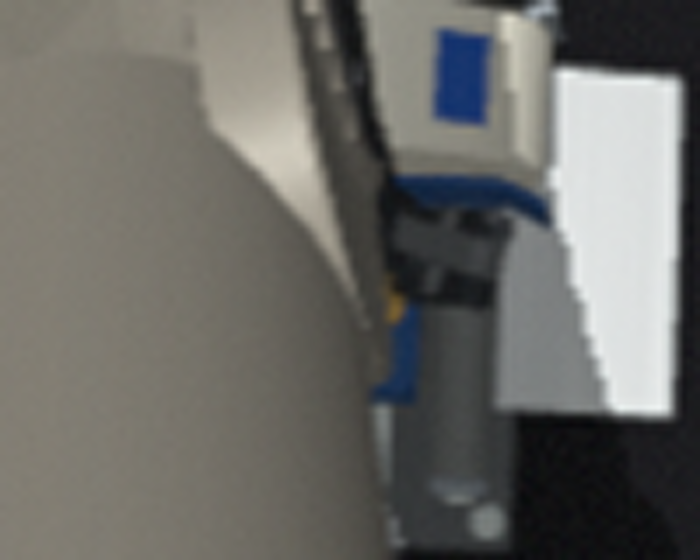

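Request:
play_rows([
  [-1, 0, 0, -0.01, 0],
  [-1, 0, 0, -0.015, 0],
  [-1, 0, 0, -0.015, 0],
  [-1, 0, 0, -0.015, 0],
])

```text
clock: 21.95
tcp_pos: [0.5025, 0.1654, 0.1589]
orientation: [-1.03, 1.314, 1.03]
contact_force: [-0.2, 0.7, -1.8]
grip_width: 0.0251
```

```bash
cat > sub.py <<'E'
from fit import *
import sys,pickle
acc=0;n=8;pos=[]
for i in range(n):
    p=r.grab_frame('side'); acc=acc+p['pixels'].astype(float); pos.append(r.get_obs()['tcp_pos'])
img=acc/n; pos=np.mean(pos,0); print('tcp',pos.round(4),r.get_obs()['clock'],r.get_obs()['contact_force'].round(1))
p['avg']=img; pickle.dump((p,pos),open(sys.argv[1]+'.pkl','wb'))
x,y,z=pos
u,v=map(int,proj(p,[x,y,z-.115])); u0,v0=u-30,v-30
c=img[v0:v0+55,u0:u0+60]; cv2.imwrite(f'pics/{sys.argv[1]}.png',cv2.resize(np.clip(c*1.5,0,255).astype(np.uint8),None,fx=12,fy=11,interpolation=cv2.INTER_CUBIC)); print(u0,v0,proj(p,[x,y,z-.123]))
np.set_printoptions(linewidth=200)
E
python3 sub.py n1
```

```text
tcp [0.5028 0.1655 0.1594] 22.35 [-0.2  0.5 -1. ]
267 237 (np.float64(297.94673248230174), np.float64(269.5813552238717))
```

View pics/n1.png

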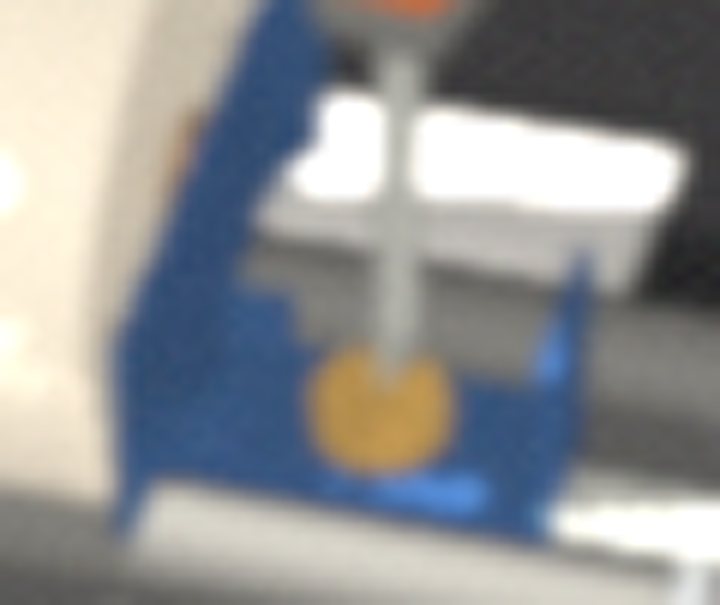

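```bash
python3 - <<'E'
from fit import *
import pickle
p,pos=pickle.load(open('n1.pkl','rb')); img=p['avg']
x,y,z=pos
# shank samples: on blue/grey background the shank is lighter/less saturated. print profile rows
for v in range(242,274,3):
    u0=int(proj(p,[x,y,z-.1])[0])-10
    row=img[v,u0:u0+22]; print(v,u0,[tuple(int(c) for c in q) for q in row][4:19])
b=img; m=((b[...,2]>b[...,0]+40)&(b[...,1]>b[...,0]+15)).astype(np.uint8); sub=np.zeros_like(m); sub[264:285,285:312]=m[264:285,285:312]
h=cv2.convexHull(cv2.findNonZero(sub)); print('ell',cv2.fitEllipse(h), cv2.boundingRect(h), cv2.minEnclosingCircle(h))
E
```

```text
242 288 [(77, 53, 36), (71, 51, 37), (60, 48, 40), (46, 42, 40), (43, 43, 43), (56, 58, 58), (77, 79, 81), (92, 96, 96), (95, 100, 100), (87, 91, 91), (72, 75, 75), (57, 58, 59), (48, 49, 49), (41, 42, 42), (42, 41, 42)]
245 288 [(81, 59, 45), (91, 79, 72), (109, 106, 104), (119, 122, 123), (115, 118, 121), (107, 111, 113), (103, 107, 109), (110, 115, 115), (111, 117, 116), (100, 106, 106), (77, 80, 80), (58, 58, 60), (47, 47, 48), (47, 46, 47), (43, 42, 43)]
248 288 [(88, 69, 59), (127, 120, 116), (173, 174, 175), (207, 212, 216), (214, 219, 222), (201, 208, 213), (169, 176, 178), (131, 137, 137), (120, 125, 126), (139, 146, 147), (172, 179, 182), (195, 201, 205), (198, 205, 209), (192, 198, 203), (184, 190, 194)]
251 288 [(151, 149, 148), (182, 185, 188), (206, 211, 214), (216, 220, 223), (216, 221, 223), (202, 210, 213), (168, 174, 176), (131, 137, 137), (123, 129, 129), (150, 156, 158), (189, 196, 199), (211, 217, 220), (216, 221, 224), (217, 221, 224), (216, 221, 224)]
254 288 [(152, 156, 160), (167, 173, 177), (175, 181, 184), (175, 181, 184), (172, 178, 181), (160, 164, 168), 
[... 1048 characters left out ...]
(87, 90, 90), (81, 85, 86), (83, 87, 88), (80, 85, 86), (82, 85, 86)]
269 288 [(81, 60, 49), (75, 64, 63), (68, 76, 85), (63, 85, 102), (62, 91, 110), (68, 94, 111), (85, 102, 112), (96, 106, 109), (91, 100, 104), (79, 93, 101), (72, 87, 99), (72, 83, 90), (75, 79, 81), (77, 79, 79), (78, 81, 82)]
272 288 [(74, 70, 72), (60, 82, 99), (54, 93, 117), (51, 95, 120), (52, 95, 120), (57, 97, 120), (62, 98, 118), (66, 100, 121), (60, 100, 124), (55, 100, 127), (55, 99, 126), (59, 92, 113), (69, 78, 88), (78, 64, 58), (81, 59, 43)]
ell ((298.23291015625, 273.60516357421875), (9.91616153717041, 11.086312294006348), 92.64663696289062) (293, 269, 11, 10) ((298.1666564941406, 273.5), 5.441701412200928)
```

```bash
python3 - <<'E'
from fit import *
import pickle
p,pos=pickle.load(open('n1.pkl','rb'))
print('screw',atz(p,298.23,273.1,.0295).round(4),atz(p,298.23,273.6,.0295).round(4))
for v in (270,270.5,271,271.5): print('tip',v,[atz(p,u,v,.0364).round(4)[:2] for u in (299.3,299.6)])
# shank line fit: at given u(v) on shank, y known same as tip => x
for (u,v,dz) in [(299.69,251,None),(299.6,264.5,None)]:
    for yy in (.165,.169):
        c,d=ray(p,u,v); k=(yy-c[1])/d[1]; print('shank',v,yy,(c+k*d).round(4))
E
```

```text
screw [0.5012 0.1696 0.0295] [0.5009 0.171  0.0295]
tip 270 [array([0.4996, 0.166 ]), array([0.499 , 0.1659])]
tip 270.5 [array([0.4993, 0.1675]), array([0.4986, 0.1673])]
tip 271 [array([0.499 , 0.1689]), array([0.4983, 0.1688])]
tip 271.5 [array([0.4986, 0.1704]), array([0.498 , 0.1702])]
shank 251 0.165 [0.4997 0.165  0.0959]
shank 251 0.169 [0.4988 0.169  0.1001]
shank 264.5 0.165 [0.4994 0.165  0.0535]
shank 264.5 0.169 [0.4985 0.169  0.0579]
```

Request:
play_rows([
  [-1, 0.002, 0.001, 0, 0],
  [-1, 0.002, 0.001, -0.003, 0],
  [-1, 0.002, 0.001, -0.005, 0],
  [-1, 0.002, 0.001, -0.007, 0],
  [-1, 0.002, 0.001, -0.009, 0],
  [-1, 0.002, 0.001, -0.01, 0],
  [-1, 0.002, 0.001, -0.01, 0],
])

```text
clock: 23.05
tcp_pos: [0.5046, 0.1665, 0.1491]
orientation: [-1.03, 1.314, 1.03]
contact_force: [0.2, 0.2, -1.3]
grip_width: 0.0256
```

```bash
python3 sub.py n2
```

```text
tcp [0.5048 0.1665 0.1493] 23.45 [-0.2  0.5 -1.2]
267 240 (np.float64(296.97791663467603), np.float64(272.74768238118213))
```

View pics/n2.png

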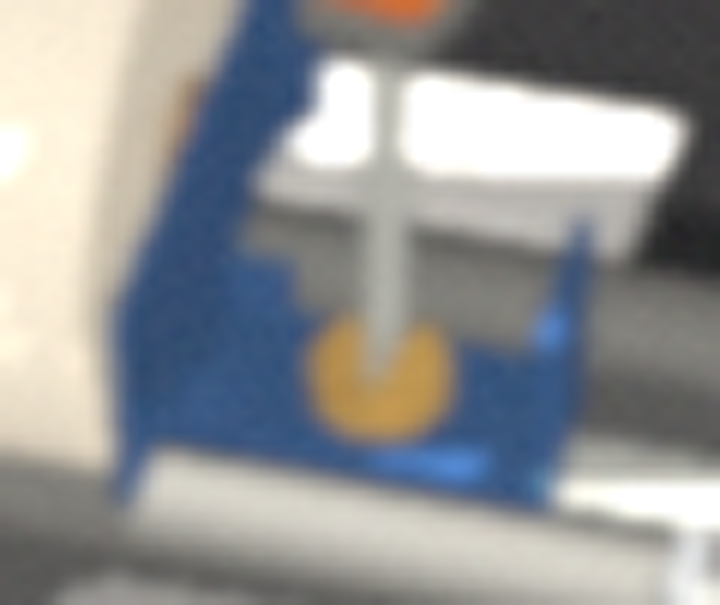

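Request:
play_rows([
  [-1, 0, 0, -0.001, 0],
  [-1, 0, 0, -0.002, 0],
  [-1, 0, 0, -0.003, 0],
  [-1, 0, 0, -0.003, 0],
])

```text
clock: 23.85
tcp_pos: [0.505, 0.1665, 0.1468]
orientation: [-1.03, 1.313, 1.03]
contact_force: [-0.8, -0.7, 5.2]
grip_width: 0.0256
```

Request:
play_rows([
  [-1, 0, 0, 0.001, -0.1],
  [-1, 0, 0, 0.001, -0.22],
  [-1, 0, -0.001, 0.001, -0.34],
  [-1, 0, -0.001, 0.001, -0.46],
  [-1, 0, -0.001, 0.001, -0.58],
  [-1, 0, -0.0015, 0.001, -0.7],
  [-1, 0, -0.002, 0.001, -0.82],
  [-1, 0, -0.002, 0.001, -0.94],
  [-1, 0, -0.002, 0.001, -1.06],
  [-1, -0.001, -0.0025, 0.001, -1.18],
])

```text
clock: 24.85
tcp_pos: [0.5036, 0.1643, 0.1474]
orientation: [-0.114, 1.568, 0.115]
contact_force: [-0.9, 0.6, 0.4]
grip_width: 0.0253
```

```bash
python3 m.py o1
```

```text
[0.5036 0.1643 0.1473] jaw 8.6 0.0255 24.95 [-1.   0.6  2.4] [0.18 0.3  0.08] [-1.07  0.41  0.81  2.01 -0.38  0.88  0.1 ]
pred tip [297.7 272.7] [231.7 248.2]
driver_tip s [(0.89, array([297.1, 273.5])), (0.37, array([270.6, 321.9]))]
driver_tip t []
screw_slot s [(0.61, array([297.8, 276.4]))]
screw_slot t [(0.36, array([232.9, 247.5]))]
247 228
181 207
```

View pics/o1.png

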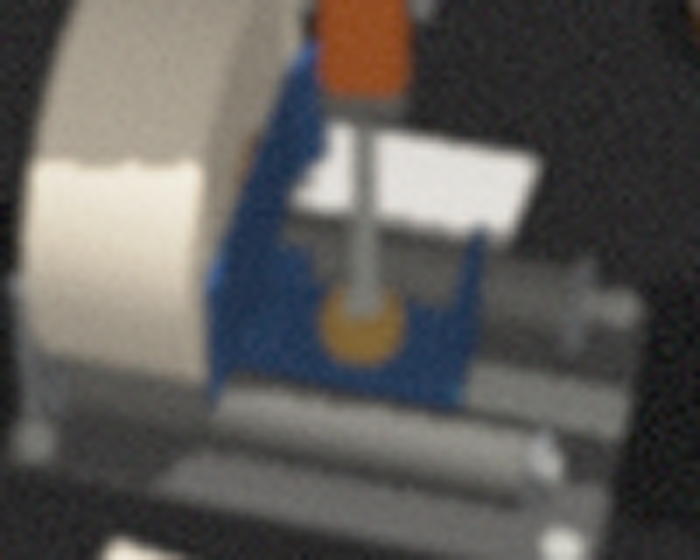

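Request:
play_rows([
  [-1, 0, 0, 0, -0.1],
  [-1, 0, -0.0005, 0, -0.2],
  [-1, 0, -0.0005, 0, -0.28],
  [-1, 0, -0.0005, 0, -0.34],
  [-1, 0, -0.0005, 0, -0.34],
])

```text
clock: 25.65
tcp_pos: [0.5032, 0.1639, 0.1473]
orientation: [0.149, 1.567, -0.148]
contact_force: [-2.5, 1.2, 4.4]
grip_width: 0.0254
```

```bash
python3 m.py o2
```

```text
[0.5032 0.1639 0.1472] jaw -10.7 0.0254 25.75 [-3.2  2.2  4.3] [0.6  1.19 0.07] [-1.13  0.44  0.9   2.01 -0.44  0.89 -0.18]
pred tip [297.9 272.6] [231.9 248.4]
driver_tip s [(0.73, array([298.6, 276.1]))]
driver_tip t [(0.52, array([231.7, 262.1]))]
screw_slot s [(0.58, array([297. , 277.5]))]
screw_slot t [(0.47, array([231.1, 248.3]))]
247 228
181 207
```

View pics/o2.png

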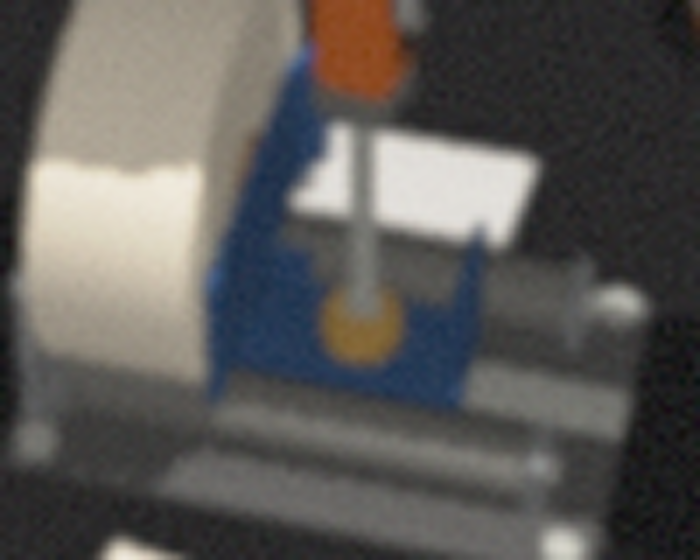

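Request:
play_rows([
  [-1, 0, 0, 0, -0.05],
  [-1, 0, 0, 0, -0.1],
  [-1, 0, 0, 0, -0.14],
  [-1, 0, 0, 0, -0.14],
])

```text
clock: 26.35
tcp_pos: [0.5031, 0.1638, 0.1472]
orientation: [0.259, 1.557, -0.259]
contact_force: [-3.4, 1.3, 4.8]
grip_width: 0.0255
```

```bash
python3 m.py o3
```

```text
[0.5031 0.1639 0.1472] jaw -18.9 0.0256 26.45 [-4.   1.3  4.9] [0.9  1.57 0.1 ] [-1.15  0.46  0.93  2.01 -0.47  0.9  -0.29]
pred tip [297.9 272.6] [231.9 248.4]
driver_tip s [(0.78, array([298.7, 275.2]))]
driver_tip t [(0.32, array([226.6, 220.6]))]
screw_slot s [(0.73, array([299.3, 243.6])), (0.56, array([299.9, 273.2]))]
screw_slot t [(0.53, array([227.7, 247.9])), (0.26, array([163.6, 175.8]))]
247 228
181 207
```

View pics/o3.png

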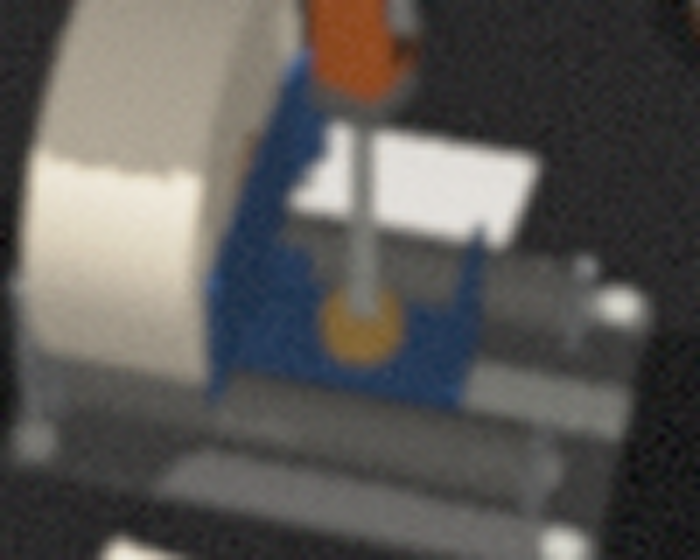

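Request:
play_rows([
  [-1, 0, 0, 0.012, 0],
  [-1, 0, 0, 0.03, 0],
  [-1, 0, 0.01, 0.05, 0],
  [-1, 0, 0.03, 0.05, 0],
  [-1, 0, 0.05, 0.05, 0],
  [-1, 0, 0.05, 0.05, 0],
])

```text
clock: 27.25
tcp_pos: [0.5031, 0.2182, 0.1963]
orientation: [0.254, 1.556, -0.254]
contact_force: [-0.6, -0.1, -2.0]
grip_width: 0.0256
```

```bash
cat > slot.py <<'E'
from fit import *
import sys,pickle
acc=0;n=8
for i in range(n):
    p=r.grab_frame('side'); acc=acc+p['pixels'].astype(float)
img=acc/n; t=r.grab_frame('top'); o=r.get_obs(); print(o['tcp_pos'].round(4),o['clock'],o['moment'].round(2),o['contact_force'].round(1))
c=img[250:300,268:328]; cv2.imwrite(f'pics/{sys.argv[1]}.png',cv2.resize(np.clip(c*1.3,0,255).astype(np.uint8),None,fx=12,fy=12,interpolation=cv2.INTER_CUBIC))
c=t['pixels'][225:275,200:260]; cv2.imwrite(f'pics/{sys.argv[1]}t.png',cv2.resize(c,None,fx=12,fy=12,interpolation=cv2.INTER_CUBIC))
N=300; xs=np.linspace(-.018,.018,N); X0=np.array([.5012,.1694])
A,B=np.meshgrid(xs,xs,indexing='ij')
f,cx,cy=K(p); Q=np.stack([X0[0]-A,X0[1]-B,np.full_like(A,.0295)],-1)@np.array(p['R']).T+np.array(p['t'])
mx=(Q[...,0]/Q[...,2]*f+cx).astype(np.float32);my=(Q[...,1]/Q[...,2]*f+cy).astype(np.float32)
out=cv2.remap(img.astype(np.float32),mx,my,cv2.INTER_CUBIC); g=out[...,1]; mask=np.hypot(A,B)<.0105
best=[]
for az in range(-90,90,2):
    d=np.radians(az); perp=A*np.sin(d)-B*np.cos(d)
    for off in np.arange(-.003,.0031,.0005):
        k=mask&(abs(perp-off)<.0012); k2=mask&(abs(perp-off)>.003)&(abs(perp-off)<.006)
        best.append((g[k].mean()-g[k2].mean(),az,off))
best.sort(); print([(round(float(b[0]),1),b[1],round(b[2],4)) for b in best[:4]])
for az in range(-90,90,10): print(az,round(float(min(b for b in best if b[1]==az)[0]),1),end=' ')
E
python3 slot.py q1
```

```text
[0.5038 0.213  0.1972] 27.7 [ 0.08 -0.02  0.06] [ 0.2  0.2 -0.6]
[(-9.0, -2, np.float64(-0.003)), (-9.0, 0, np.float64(-0.003)), (-9.0, -4, np.float64(-0.003)), (-8.9, -6, np.float64(-0.003))]
-90 -0.1 -80 -1.1 -70 -2.5 -60 -3.4 -50 -3.6 -40 -4.1 -30 -4.6 -20 -6.6 -10 -8.5 0 -9.0 10 -7.9 20 -6.0 30 -4.1 40 -3.6 50 -3.8 60 -3.1 70 -1.6 80 -0.9
```

View pics/q1.png

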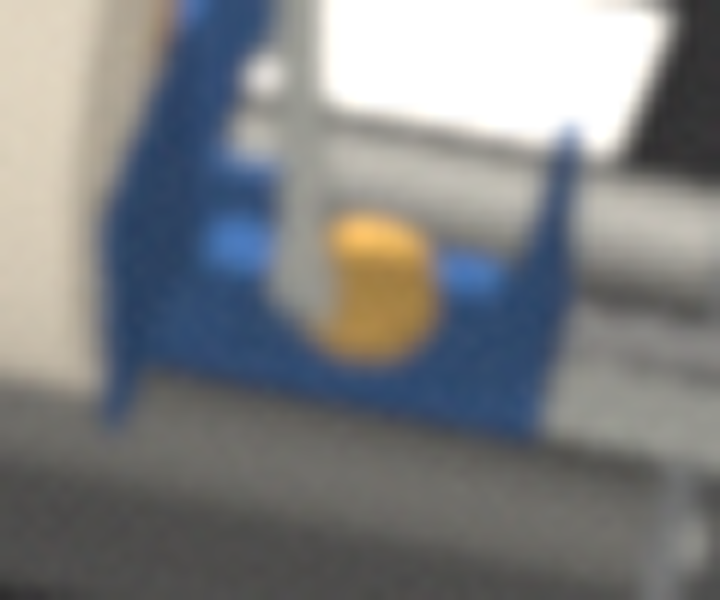

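View pics/q1t.png

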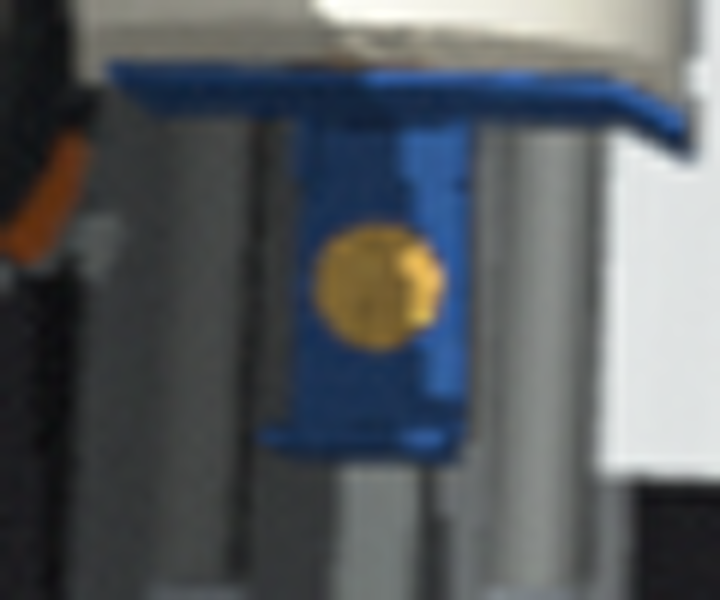

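Request:
play_rows([
  [-1, 0, 0.03, 0.03, 0.03],
  [-1, 0.001, 0.07, 0.06, 0.06],
  [-1, 0.002, 0.1, 0.074, 0.075],
  [-1, 0.002, 0.12, 0.074, 0.075],
  [-1, 0.002, 0.12, 0.074, 0.075],
])

```text
clock: 28.2
tcp_pos: [0.5047, 0.3369, 0.2702]
orientation: [0.197, 1.562, -0.197]
contact_force: [-0.6, -0.1, -2.4]
grip_width: 0.0252
```

```bash
python3 slot.py q2
```

```text
[0.5058 0.3327 0.2712] 28.65 [0.   0.03 0.05] [-1.1  0.2 -1. ]
[(-13.6, -2, np.float64(-0.0025)), (-13.6, -4, np.float64(-0.0025)), (-13.6, -4, np.float64(-0.003)), (-13.6, 0, np.float64(-0.0025))]
-90 -1.6 -80 -2.3 -70 -1.6 -60 -0.6 -50 -1.3 -40 -1.8 -30 -6.1 -20 -10.4 -10 -13.2 0 -13.6 10 -11.3 20 -6.9 30 -2.3 40 -1.2 50 -1.8 60 -0.9 70 1.1 80 -0.1
```

View pics/q2.png

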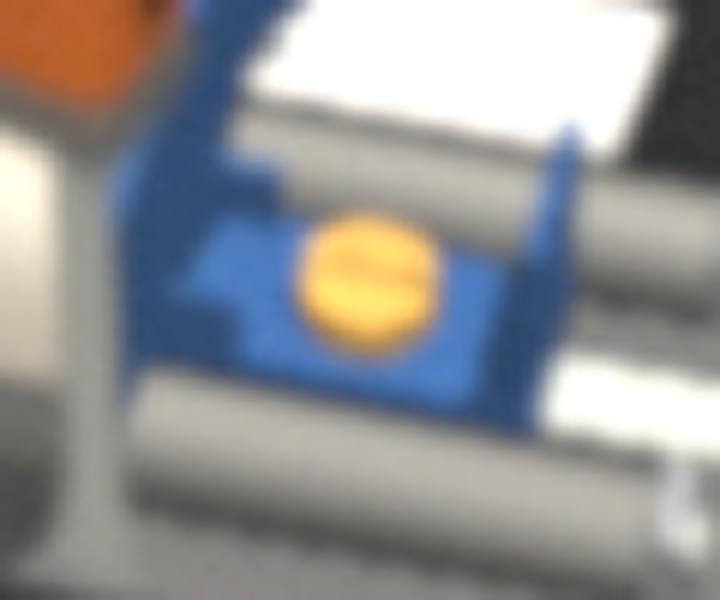

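View pics/q2t.png

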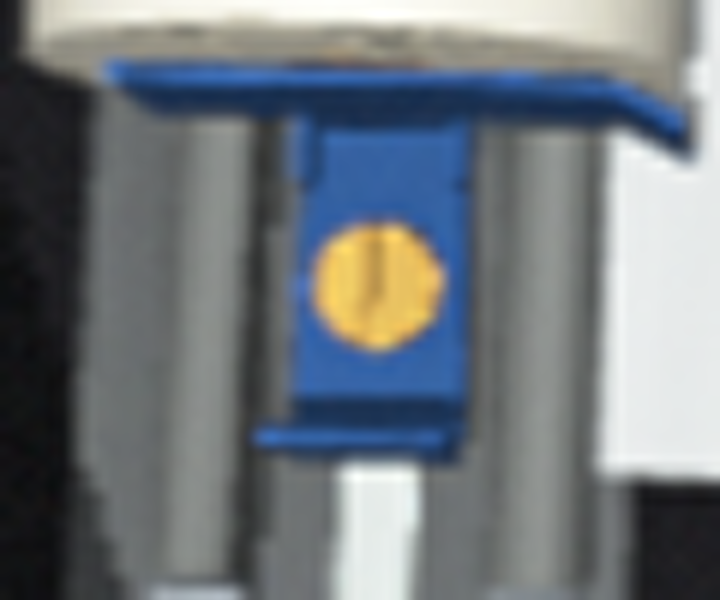

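Request:
play_rows([
  [-1, 0.002, 0.015, 0, 0],
  [-1, 0.002, 0.027, 0, 0],
  [-1, 0.002, 0.027, 0, 0],
  [-1, 0.002, 0.027, 0, 0],
  [-1, 0.002, 0.027, -0.01, 0],
  [-1, 0.002, 0.027, -0.02, 0],
  [-1, 0.002, 0.027, -0.02, 0],
])

```text
clock: 29.35
tcp_pos: [0.5066, 0.3597, 0.2492]
orientation: [0.199, 1.564, -0.202]
contact_force: [0.1, -0.4, -1.6]
grip_width: 0.0254
```

```bash
python3 - <<'E'
from fit import *
from scipy.spatial.transform import Rotation as Ro
P=[]
for i in range(4):
    s=r.grab_frame('side'); P.append(r.get_obs()['tcp_pos'])
o=r.get_obs(); R=Ro.from_rotvec(o['orientation']).as_matrix(); print(np.round(P,4),'jaw',np.degrees(np.arctan2(R[1,2],R[0,2])),o['clock'])
cv2.imwrite('pics/u1.png',cv2.resize(s['pixels'][250:380,210:330],None,fx=5,fy=4.5,interpolation=cv2.INTER_CUBIC))
x,y,z=o['tcp_pos']; X=cloud(s).reshape(-1,3)
m=(abs(X[:,0]-x)<.02)&(abs(X[:,1]-y)<.02)&(X[:,2]>z-.121)&(X[:,2]<z-.03); Q=X[m]
for lo in np.arange(.12,.24,.01):
    k=(Q[:,2]>=lo)&(Q[:,2]<lo+.01)
    if k.any(): print(lo.round(3),k.sum(),Q[k].min(0).round(4),Q[k].max(0).round(4),Q[k].mean(0).round(4))
m=(abs(X[:,0]-.507)<.06)&(abs(X[:,1]-.36)<.06)&(X[:,2]>.1)&(X[:,2]<.115); Y=X[m]; print(cv2.minAreaRect(Y[:,:2].astype(np.float32)*1000))
E
```

```text
[[0.5071 0.3599 0.2501]
 [0.5075 0.3601 0.2508]
 [0.5078 0.3603 0.2512]
 [0.5079 0.3604 0.2515]] jaw -14.630751395131387 29.55
0.13 20 [0.5002 0.3616 0.1311] [0.5115 0.3654 0.1395] [0.5056 0.3633 0.1348]
0.14 16 [0.5012 0.3609 0.1403] [0.5116 0.367  0.1498] [0.5053 0.365  0.1453]
0.15 17 [0.5029 0.3632 0.1503] [0.51   0.3667 0.1594] [0.5058 0.3652 0.155 ]
0.16 18 [0.5026 0.3633 0.16  ] [0.5096 0.3674 0.169 ] [0.5057 0.3651 0.1647]
0.17 20 [0.5023 0.3622 0.1703] [0.5089 0.3678 0.1799] [0.5056 0.3653 0.1749]
0.18 16 [0.5027 0.3613 0.18  ] [0.5107 0.3675 0.1898] [0.5056 0.3654 0.1847]
0.19 23 [0.5029 0.3634 0.1901] [0.51   0.3674 0.1998] [0.5058 0.3656 0.1953]
0.2 18 [0.5029 0.3624 0.2005] [0.5097 0.3678 0.2097] [0.5057 0.3653 0.2053]
0.21 15 [0.5028 0.363  0.2101] [0.5088 0.3669 0.2183] [0.5062 0.3655 0.2136]
((506.3580017089844, 362.9811706542969), (61.92852783203125, 61.171077728271484), 80.39791107177734)
```

View pics/u1.png

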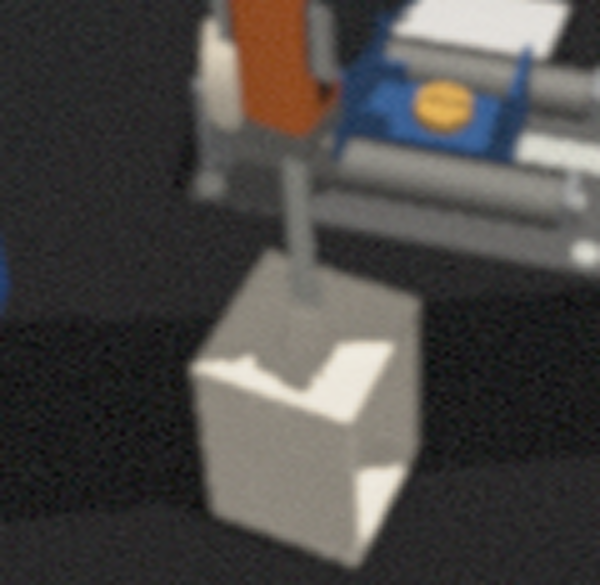

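Request:
play_rows([
  [-1, 0, 0, -0.025, 0],
  [-1, 0, 0, -0.05, 0],
  [-1, 0, 0, -0.075, 0],
  [-1, 0, 0, -0.095, 0],
  [-1, 0, 0, -0.11, 0],
  [-1, 0, 0, -0.117, 0],
  [-1, 0, 0, -0.12, 0],
  [-1, 0, 0, -0.12, 0],
  [-1, 0, 0, -0.12, 0],
])

```text
clock: 30.45
tcp_pos: [0.5084, 0.3608, 0.1322]
orientation: [0.201, 1.56, -0.199]
contact_force: [0.9, 0.6, -2.2]
grip_width: 0.0254
```

```bash
python3 -c "
from h import *
o=r.get_obs(); print(o['tcp_pos'].round(4),o['contact_force'].round(1),o['grip_width'],o['clock'])
s=r.grab_frame('side'); cv2.imwrite('pics/u2.png',cv2.resize(s['pixels'][250:380,210:330],None,fx=5,fy=4.5,interpolation=cv2.INTER_CUBIC))"
```

```text
[0.5084 0.3608 0.1322] [ 0.9  0.6 -2.2] 0.025398153801253567 30.45
```

View pics/u2.png

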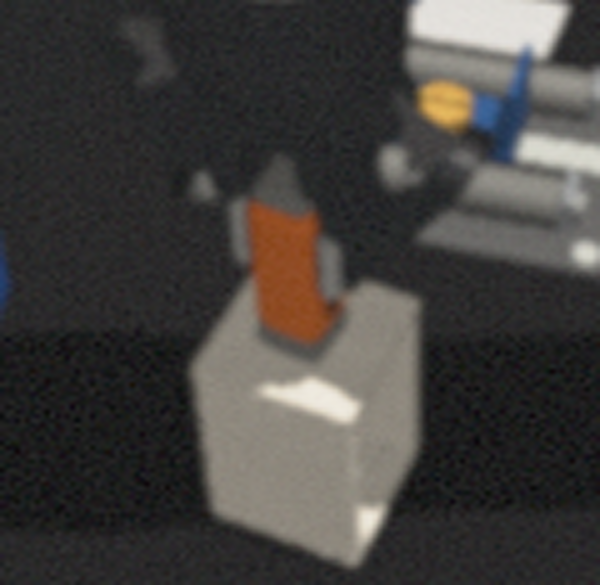

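Request:
play_rows([
  [-1, 0, 0, -0.002, 0],
  [-1, 0, 0, -0.002, 0],
  [-0.3, 0, 0, -0.002, 0],
  [0.4, 0, 0, -0.002, 0],
  [0.4, 0, 0, -0.002, 0],
  [0.4, 0, 0, 0.03, 0],
  [0.4, 0, 0, 0.07, 0],
  [0.4, 0, 0, 0.11, 0],
  [0.4, -0.02, 0.03, 0.14, 0],
  [0.4, -0.05, 0.06, 0.15, 0],
])

```text
clock: 31.5
tcp_pos: [0.4606, 0.4203, 0.2853]
orientation: [0.207, 1.557, -0.2]
contact_force: [0.8, 1.2, -0.4]
grip_width: 0.0599
```

Request:
play_rows([
  [0.4, -0.04, 0.03, 0, 0],
  [0.4, -0.08, 0.06, 0, 0],
  [0.4, -0.08, 0.06, 0, 0],
  [0.4, -0.08, 0.06, 0, 0],
])

```text
clock: 31.9
tcp_pos: [0.3761, 0.4817, 0.2809]
orientation: [0.197, 1.562, -0.198]
contact_force: [0.2, -0.2, -0.3]
grip_width: 0.0597
```

```bash
cat > fin.py <<'E'
from fit import *
s=r.grab_frame('side'); t=r.grab_frame('top'); o=r.get_obs(); print(o['tcp_pos'].round(4),o['contact_force'].round(1),o['clock'])
for ps in ([s],[t],[s,t]): print(roll4(ps,.563,.165,1.56,.083))
for n,p in (('s',s),('t',t)):
    X=cloud(p).reshape(-1,3); b=p['pixels'].reshape(-1,3).astype(int); org=(b[:,2]>b[:,0]+50)&(b[:,2]>80)
    m=org&(abs(X[:,0]-.507)<.05)&(abs(X[:,1]-.361)<.05)&(X[:,2]>.1)
    P=X[m]
    for lo in (.115,.145,.175):
        k=(P[:,2]>=lo)&(P[:,2]<lo+.02); print(n,lo,k.sum(),P[k].mean(0).round(4))
    m=(abs(X[:,0]-.507)<.03)&(abs(X[:,1]-.361)<.03)&(X[:,2]>.18)&(X[:,2]<.23); print(' top z',np.percentile(X[m][:,2],[50,98]).round(4))
    print(n,[(d['conf'],d['position'][0]*560,d['position'][1]*420) for d in r.pinpoint(p,'driver_grip')[:1]],proj(p,[.508,.360,.156]))
cv2.imwrite('pics/fin_s.png',s['pixels']); cv2.imwrite('pics/fin_t.png',t['pixels'])
cv2.imwrite('pics/fin_c.png',cv2.resize(np.hstack([s['pixels'][220:380,220:350],t['pixels'][150:310,110:290]]),None,fx=2.5,fy=2.5,interpolation=cv2.INTER_CUBIC))
E
python3 fin.py; python3 slot.py q3
```

```text
[0.3788 0.4794 0.2814] [-0.1  0.4  0.1] 32.0
(array([0.5627, 0.1656, 1.5399, 0.0827]), np.float64(0.0009077590752629536), 1798)
(array([0.5653, 0.1641, 1.5507, 0.0828]), np.float64(0.000777437861924101), 1326)
(array([0.5636, 0.1651, 1.5485, 0.0829]), np.float64(0.0008935278122819765), 3122)
s 0.115 64 [0.5072 0.3744 0.1285]
s 0.145 120 [0.5053 0.3735 0.1554]
s 0.175 179 [0.5045 0.3718 0.1857]
 top z [0.1964 0.2036]
s [(0.69, 268.688, 310.8)] (np.float64(269.7937263465343), np.float64(305.3629141406449))
t 0.115 5 [0.5067 0.3494 0.1339]
t 0.145 32 [0.5056 0.3497 0.1554]
t 0.175 69 [0.5057 0.3527 0.1872]
 top z [0.1996 0.2038]
t [(0.67, 135.296, 237.29999999999998)] (np.float64(136.38667296932206), np.float64(238.9644837135823))
[0.3779 0.4804 0.2813] 32.55 [ 0.01 -0.01  0.01] [0.  0.5 0.6]
[(-3.7, -48, np.float64(-0.0015)), (-3.7, -50, np.float64(-0.0015)), (-3.7, -46, np.float64(-0.0015)), (-3.7, -50, np.float64(-0.001))]
-90 -2.0 -80 -1.9 -70 -1.4 -60 -3.0 -50 -3.7 -40 -3.6 -30 -3.6 -20 -3.2 -10 -2.5 0 -2.2 10 -2.4 20 -2.3 30 -1.3 40 -1.8 50 -2.1 60 -1.4 70 -0.0 80 -0.7
```

View pics/fin_c.png

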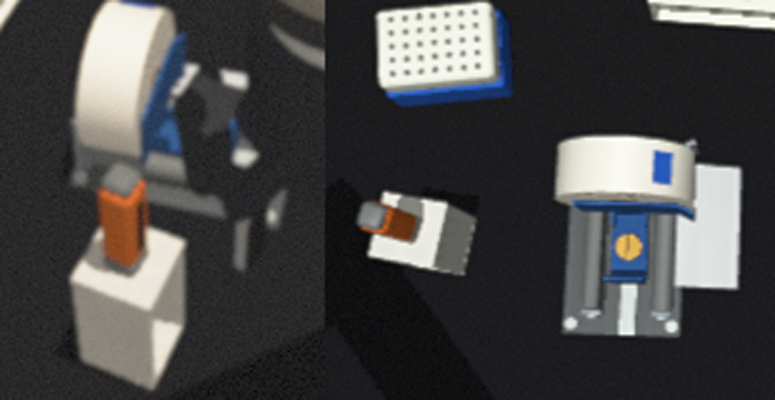

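View pics/fin_s.png

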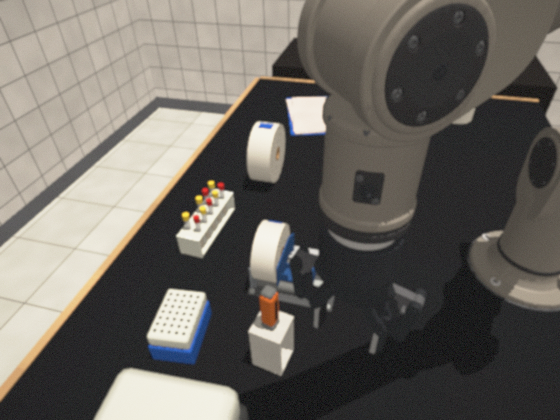

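```bash
python3 - <<'E'
from fit import *
import pickle
s0,t0=pickle.load(open('f0.pkl','rb'))
s=r.grab_frame('side'); t=r.grab_frame('top')
for n,p in (('s0',s0),('s',s),('t0',t0),('t',t)):
    X=cloud(p).reshape(-1,3); b=p['pixels'].reshape(-1,3).astype(int); org=(b[:,2]>b[:,0]+50)&(b[:,2]>80)
    P=X[org&(abs(X[:,0]-.507)<.05)&(abs(X[:,1]-.361)<.05)&(X[:,2]>.1)]
    for lo in (.12,.145,.17):
        k=(P[:,2]>=lo)&(P[:,2]<lo+.025); print(n,lo,k.sum(),P[k].mean(0).round(4))
    m=(abs(X[:,0]-.507)<.03)&(abs(X[:,1]-.361)<.03)&(X[:,2]>.19)&(X[:,2]<.23); print(' top z',np.percentile(X[m][:,2],[50,98]).round(4))
E
```

```text
s0 0.12 108 [0.5058 0.3741 0.1346]
s0 0.145 154 [0.5044 0.3728 0.1581]
s0 0.17 199 [0.5037 0.3715 0.1842]
 top z [0.2005 0.2037]
s 0.12 104 [0.507  0.3748 0.1339]
s 0.145 155 [0.5054 0.3736 0.1574]
s 0.17 207 [0.5048 0.3721 0.1836]
 top z [0.2007 0.204 ]
t0 0.12 24 [0.5045 0.3489 0.138 ]
t0 0.145 43 [0.5039 0.3489 0.1582]
t0 0.17 73 [0.5048 0.3515 0.1851]
 top z [0.2008 0.2041]
t 0.12 22 [0.5056 0.3497 0.1391]
t 0.145 41 [0.5055 0.3497 0.1586]
t 0.17 77 [0.5055 0.3523 0.1853]
 top z [0.2008 0.2057]
```

Driver back within about 1 mm of its starting pose, same height and upright. Handing in.

```bash
python3 -c "
from bench import r
print(r.hand_in()); print(r.get_obs()['clock'])"
```

```text
the job is handed in; nothing more can be done
None
the job is handed in; nothing more can be done
```

The job is handed in at about 33 s of the 72 s; the hand-in reports no verdict. By my last checks, every final condition I could measure is met.

**What I did**
- I rolled the middle-sized roll along the bench and up the ramp on its rim until it dropped between the rollers.
- I slid the guide in until the roll was tight against the cheek.
- I took the driver, turned the clamp screw clockwise to its stop and stood the driver back in its stand.

**Last checks**
- **Roll:** its centre is at about (0.564, 0.165, 0.083) m, so it sits in the seat. Its axle is within about 0.02 rad of the cradle's.
- **Guide:** a 23 N push on the tab no longer moved it. The plate still read against the roll after I backed off.
- **Screw:** with the driver moved clear, the side and top views showed the slot along the cradle's y axis (about -2° in the world frame), which is the stop.
- **Driver:** upright in its stand, within about 1–2 mm of its starting pose and at the same height.
- **Other objects:** no contact with the bottle, tube rack or tip box. The rack and tip box show unmoved in the last pictures; the arm hid the bottle in the last side view. I did not re-measure them.

**What failed or disagreed**
- The first two tries at the ramp jammed, with about 30–40 N at the wrist. I let the roll back once, pushed lower, then raised the fingers along with the rim.
- The fingertips sit about 20–30 mm higher than the reported TCP and the stated overhang imply, so I worked from camera measurements instead.
- The two cameras differ by up to 4 mm.
- The wrist torque never rose clearly at the screw's stop (only about 0.1 N m), so that point rests on the pictures. A last slot-angle fit from the side view failed because the gripper hid the screw.

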